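# Reload the orbital shaker and set its dial

### The arm

A 6-joint arm with a two-finger parallel gripper is mounted at the origin on the work surface. World frame = base frame: x ahead of the robot, y to its left, z up, the work surface at z = 0. Lengths are in m, angles in rad, forces in N, time in s.
With the tool pointing down it reaches from about 0.25 to 0.725 m from the base axis. Payload 4 kg.
Tool frame: the origin (TCP) lies at the very end of the fingers, on their centre line; the grasp point (between the pads) lies 19 mm behind it; z points along the fingers, y is the line along which they close (so a half turn about z gives the same grasp; the last joint's range is limited). The gripper opens to 85 mm and grips with 20 to 120 N. Pads are 22 mm wide; open, the fingers measure 114 mm over their backs; the gripper's body (76 mm by 85 mm) begins 54 mm behind the grasp point. The pads swing forward as they close: fully open they stand 13 mm farther back than shut.
Start: joints at [1.136, 0.241, 0.005, 1.335, 0, 1.571], TCP at [0.211, 0.453, 0.231] pointing down, gripper open.
Joint ranges: [-2.72, 2.72], [-1.05, 1.87], [-1.09, 1.28], [-1.99, 2.15], [-1.42, 1.44], [-3.14, 3.14]. Speed limits (rad/s): [2.79, 2.79, 3.14, 3.14, 3.14, 3.14].

### API

Orientations are given as a unit quaternion [x, y, z, w].
In Python, from workcell import bot gives the robot as it stands.
- The arm moves only by the tool carry_out, never from a script. Its argument "increments" is one flat list of numbers, 5 for each row, row after row: the finger opening in cm, from 0 to 8.54, then the shift along the tool's x, y, z in cm, then the turn about the tool's z in rad. A call has exactly 5 rows; each row shifts and turns the commanded pose from where the row before left it, along the tool's axes as they then stand; what a row does not reach is not made up. A row lasts 1/8 s, in which the tool goes at most 62.5 mm and 10.7 degrees, less where a joint would pass 70% of its speed; a pose out of reach is approached as far as the arm can. A call with a gripper value outside its range is refused whole. The fingers move at their own pace and stop on an object; the grip force is fixed at half the most. Time passes only in rows, so rows that do not move let the fingers close, or fill a call up. It gives the time, the measured TCP pose, the force, the opening and the grip force at its end, in the units of the state.
- bot.get_obs(): the state, without advancing time (a new reading comes with each control period).
- bot.camera(name): name is "scene" or "side" or "wrist"; returns a dict with "pixels" (420x560x3 uint8, blue, green, red), "range_z" (420x560 float32, m along the optical axis (not along the pixel's ray), 0 where there is no reading), "mtx" (3x3 intrinsics, pixels), "eye" and "attitude" of the camera in the world. Camera axes: x right, y down, z forward; pixel columns grow to the right and rows downward; lengths in m; the calibration is good to about 2 mm. A picture is of the moment at which its call begins.
- bot.job_done(): hands the job in; it is judged then, once.
Trained networks look in a picture, given as the dict that the camera call returned (one of the last four; its "shot" number tells which), for a name from the list of things; names that differ only in an ending like _2 or _b are one class to them, and where a whole thing is asked for, a point or a joint stands for the part that bears it (a point fixed in the world has none). Each returns a list of dicts, best first, with "p" (0 to 1); they miss things now and then, are a little off and sometimes report something else, mostly with a low value. They report only what shows in the picture. A call takes as long as a camera call.
- bot.find_in(picture, name): "xyz" ([x, y, z] in m, in the coordinates of the camera as it stood for that picture, good to about 4 mm: the middle of the surface that is visible of it).
- bot.regions_of(picture, name): "mask" (420x560 bool, what is visible of it).
- bot.place_of(picture, name): "xyz" ([x, y, z] in m, in the coordinates of the camera as it stood for that picture, good to about 4 mm: a listed point, or the origin of a listed thing).
The state is a dict: "clock": time; "joint_pos": joint angles; "joint_vel": joint speeds; "tau": joint torques, N m; "eef_pos": TCP position; "tool_rot": TCP orientation; "ft_force": force on the tool from outside, world axes, zero at the start; "ft_torque": the same for the moment, N m; "grip_width": finger opening in m; "grasp_force": force on a finger pad.
Only numpy, scipy, OpenCV 4.12 (cv2) and the standard library are available. Lean on these libraries where they do the work, as an engineer would, in place of code of your own. Each camera call takes 0.05 s, during which the arm holds its last target. There are 200 camera calls.

### The job

First turn the shaker's dial back until its white pointer stands at the white off mark; then take the finished orange slide case off the platform and lay it flat on the middle of the round green mat. With the dial still off, stack all the blue slide cases in one square pile on the platform, centred in the white outline with their long sides along its long sides, and set the steel hold-down plate squarely on top of the pile, rib up. Last of all turn the dial until its pointer stands at the red set tab, and leave the culture dish and the beaker where they are.

Things in the scene. Friction and masses are not known exactly. Their poses are not given: they have to be found in the camera images.
- shaker: the orbital shaker, standing still: white housing 200 x 320 mm, top 45 mm above the bench, fixed to the bench; origin: centre of its underside; x and y along its 200 and 320 mm sides. A grey square platform, 170 x 170 mm, top 55 mm above the bench, does not move; it carries a painted white outline 98 x 66 mm inside, long side along the shaker's x; next to it, 160 mm towards the shaker's -y, is the dial
- bed (a point): centre of the white outline, on the top face of the platform (55 mm above the bench); its axes are the shaker's
- dial (a joint): turning angle of the big dial, rad: 0 = white pointer at the fixed white off mark, growing as it turns clockwise seen from above; it has stops at -0.5 and 3.6, turns with light friction (0.06 N m) and stays where it is left
- dial_grip (a point): on the dial's vertical axis, 78 mm above the bench: where to pinch its black bar, which is 68 mm long, 16 mm wide, its top 86 mm above the bench, standing on a grey disc of 78 mm diameter whose top is 58 mm above the bench. Its x axis runs along the bar, the pointer end being at -x
- dial_mark (a point): tip of the dial's white pointer (a white line along one half of the bar), 40 mm from the dial's axis; turns with the dial
- off_mark (a point): where the pointer tip is when the dial is off, 40 mm from the dial's axis, before the fixed white mark that lies to the shaker's -x
- set_tab (a joint): angle of the red set tab round the dial, rad, counted like the dial's: the dial points at the tab when both are equal. The tab is already where it is wanted and stays put
- set_mark (a point): where the pointer tip is when it points at the red tab, 40 mm from the dial's axis
- spent: a flat closed orange slide case, a solid box 90 x 58 x 20 mm, about 90 g; origin: centre of its underside; x along its 90 mm length, y along its 58 mm width, z up; the finished one, at first lying on the platform
- mat: round green rubber mat, 116 mm in diameter, 3 mm thick, fixed to the bench; origin: centre of its underside
- cover: steel hold-down plate, 88 x 58 x 8 mm, about 350 g, with a black upright rib on top (60 mm long along x, 14 mm wide, its top 40 mm above the underside) as its grip; origin: centre of its underside; x along the 88 mm length
- tray1: a flat closed blue-lidded slide case, a solid box 90 x 58 x 20 mm, about 90 g; origin: centre of its underside; x along its 90 mm length, y along its 58 mm width, z up; at first on the bench; there are two to four blue ones, an absent one reads None
- tray2: a flat closed blue-lidded slide case, a solid box 90 x 58 x 20 mm, about 90 g; origin: centre of its underside; x along its 90 mm length, y along its 58 mm width, z up; at first on the bench; there are two to four blue ones, an absent one reads None
- tray3: a flat closed blue-lidded slide case, a solid box 90 x 58 x 20 mm, about 90 g; origin: centre of its underside; x along its 90 mm length, y along its 58 mm width, z up; at first on the bench; there are two to four blue ones, an absent one reads None
- tray4: a flat closed blue-lidded slide case, a solid box 90 x 58 x 20 mm, about 90 g; origin: centre of its underside; x along its 90 mm length, y along its 58 mm width, z up; at first on the bench; there are two to four blue ones, an absent one reads None
- petri: glass culture dish, 80 mm across, 15 mm high; bystander; origin: centre of its underside
- beaker: small glass beaker, 60 mm across, 50 mm high; bystander; origin: centre of its underside

How it is judged:
On the way, in this order (a step that is already met when the one before it is completed fails the run):
1. the dial points at the white off mark (value of joint dial between -0.13 and 0.13 rad), for 0.2 s.
2. the orange case lies flat on the middle of the green mat, let go (horizontal distance between spent and mat below 0.025 m and height (world z) of spent below 0.012 m and linear speed of spent below 0.02 m/s and angle between spent's own z axis and vertical below 0.08 rad and contact force between the fingers and spent below 0.2 N), for 0.2 s.
3. all blue cases lie let go in a square pile in the outline on the platform (horizontal distance between each of tray1, tray2, tray3, tray4 and bed below 0.009 m and angle between the x axis of each of tray1, tray2, tray3, tray4 and the x axis of shaker, either way round below 0.13 rad and linear speed of each of tray1, tray2, tray3, tray4 below 0.02 m/s and angle between each of tray1, tray2, tray3, tray4's own z axis and vertical below 0.08 rad and contact force between the fingers and tray1 below 0.2 N and contact force between the fingers and tray2 below 0.2 N and contact force between the fingers and tray3 below 0.2 N and contact force between the fingers and tray4 below 0.2 N), for 0.2 s.
4. the hold-down plate lies squarely on top of the pile, let go, the dial still off (all of step 1 and horizontal distance between each of tray1, tray2, tray3, tray4, cover and bed below 0.009 m and angle between the x axis of each of tray1, tray2, tray3, tray4, cover and the x axis of shaker, either way round below 0.13 rad and linear speed of each of tray1, tray2, tray3, tray4, cover below 0.02 m/s and angle between each of tray1, tray2, tray3, tray4, cover's own z axis and vertical below 0.08 rad and z of cover in the frame of tray1 above 0.015 m and z of cover in the frame of tray2 above 0.015 m and z of cover in the frame of tray3 above 0.015 m and z of cover in the frame of tray4 above 0.015 m and contact force between the fingers and cover below 0.2 N), for 0.2 s.
5. the dial points at the red set tab (horizontal distance between dial_mark and set_mark below 0.0052 m and velocity of joint dial between -0.1 and 0.1 rad/s), for 0.2 s.
At the end, for the whole second after the job is handed in: Orange case flat on the mat, centres within 25 mm; blue cases and, on top, the plate flat and at rest, centres within 9 mm of the outline's centre, long sides within 7 degrees of its direction; pointer tip within 5 mm (7 degrees) of the red tab's direction (all of step 5 and horizontal distance between spent and mat below 0.025 m and height (world z) of spent below 0.012 m and linear speed of each of spent, tray1, tray2, tray3, tray4, cover below 0.02 m/s and angle between each of spent, tray1, tray2, tray3, tray4, cover's own z axis and vertical below 0.08 rad and horizontal distance between each of tray1, tray2, tray3, tray4, cover and bed below 0.009 m and angle between the x axis of each of tray1, tray2, tray3, tray4, cover and the x axis of shaker, either way round below 0.13 rad and z of cover in the frame of tray1 above 0.015 m and z of cover in the frame of tray2 above 0.015 m and z of cover in the frame of tray3 above 0.015 m and z of cover in the frame of tray4 above 0.015 m); the robot touches nothing.
It fails at once if the culture dish or the beaker is shoved more than 50 mm away (distance of any of petri, beaker from where it was at the start of the episode above 0.05 m).
It fails at once if the culture dish or the beaker is knocked over (angle between any of petri, beaker's own z axis and vertical above 0.6 rad).
Of tray1, tray2, tray3, tray4 only 2 to 4 are there at a start; the rules pass over those that are not, and their reading is None.
At some moment in a run one of spent may be knocked a few centimetres aside while the robot is not near it.
Once in a run the grip may slacken for a moment while it holds something.
It also fails if it takes over 210 s, if anything falls off the work surface, if the arm or the gripper's body presses on something with over 40 N, if the wrist force passes 120 N, or if a joint passes its speed limit or range.

## Working session

There is one attempt and no reset: what is moved stays moved. The work goes in short steps, Python scripts to look and compute and a tool call to move; the robot and the scene stay as the last step left them, time stands still between calls to the robot, and variables do not carry over. Pictures are saved under pics/ and viewed, at most 14 in all, crops included, and the job is handed in when it is done.

Besides the shell and the picture viewer there is one more tool, called by a JSON object that holds its "op" and its "data", one argument or row to a line. carry_out: Moves the arm, as the interface text tells. Its arguments: {"type":"object","properties":{"increments":{"type":"array","items":{"type":"number"}}},"required":["increments"]}

```bash
mkdir -p pics; ls
cat > h.py <<'E'
import numpy as np, cv2
from workcell import bot
from scipy.spatial.transform import Rotation as R
def att(c):
    a=np.array(c["attitude"],float)
    return a if a.shape==(3,3) else R.from_quat(a).as_matrix()
def w(c,p): return att(c)@np.array(p)+np.array(c["eye"])
def cloud(c):
    z=c["range_z"]; K=c["mtx"]; v,u=np.mgrid[:z.shape[0],:z.shape[1]]
    P=np.stack([(u-K[0][2])/K[0][0]*z,(v-K[1][2])/K[1][1]*z,z],-1)
    W=P@att(c).T+np.array(c["eye"]); W[z<=0]=np.nan
    return W
def pix(c,p):
    q=att(c).T@(np.array(p)-np.array(c["eye"])); q=np.array(c["mtx"])@q; return q[:2]/q[2]
def rect(W,m,zlo,zhi):
    P=W[m]; P=P[(P[:,2]>zlo)&(P[:,2]<zhi)]
    (c,s,a)=cv2.minAreaRect(P[:,:2].astype(np.float32)*1000)
    if s[0]<s[1]: s=s[::-1]; a+=90
    return np.round(c,1),np.round(s,1),(a+90)%180-90,np.median(P[:,2])*1000,len(P)
E
python3 - <<'E'
from h import *
o=bot.get_obs(); print({k:np.round(v,3) for k,v in o.items()})
for n in("scene","side"):
    c=bot.camera(n); cv2.imwrite(f"pics/{n}0.png",c["pixels"]); print(n,c["eye"],np.round(att(c),2).tolist(),c["mtx"][0][0])
    for k in("shaker","bed","dial_grip","dial_mark","off_mark","set_mark","spent","mat","cover","tray1","petri","beaker"):
        for d in bot.place_of(c,k)[:5]: 
            if d["p"]>.3: print(k,round(d["p"],2),np.round(w(c,d["xyz"])*1000), pix(c,w(c,d["xyz"])).round())
E
```

```text
pics
{'clock': np.float64(0.0), 'joint_pos': array([1.136, 0.241, 0.004, 1.335, 0.   , 1.571]), 'joint_vel': array([ 0.002,  0.   ,  0.002,  0.001,  0.001, -0.   ]), 'tau': array([ 0.0000e+00, -3.7232e+01,  2.5241e+01,  1.7000e-02, -0.0000e+00,
        0.0000e+00]), 'eef_pos': array([0.21 , 0.453, 0.23 ]), 'tool_rot': array([ 0.216,  0.976, -0.001, -0.   ]), 'ft_force': array([-0.423, -0.032, -0.774]), 'ft_torque': array([-0.01 , -0.012,  0.008]), 'grasp_force': np.float64(0.0), 'grip_width': np.float64(0.085)}
scene [1.49451043 0.29768143 0.80029231] [[-0.28, 0.56, -0.78], [0.96, 0.16, -0.23], [-0.01, -0.82, -0.58]] 417.31513803663444
shaker 0.77 [635. -26.   8.] [255. 251.]
shaker 0.33 [428.  85.  -0.] [308. 219.]
bed 0.75 [643.  38.  56.] [275. 244.]
dial_grip 0.79 [ 612. -118.   77.] [226. 222.]
dial_mark 0.83 [ 653. -113.   78.] [222. 231.]
off_mark 0.73 [ 573. -111.   77.] [233. 215.]
off_mark 0.71 [ 432. -384.    3.] [176. 197.]
spent 0.61 [627.  41.  56.] [278. 241.]
mat 0.59 [423. 231.  -1.] [354. 225.]
mat 0.48 [ 613. -116.   70.] [227. 225.]
mat 0.31 [ 415. -235.    3.] [2
[... 398 characters left out ...]
, -0.66]] 464.59474090364
shaker 0.95 [630. -22.  -3.] [310. 237.]
bed 0.62 [645.  44.  48.] [307. 209.]
dial_grip 0.77 [ 613. -115.   79.] [319. 239.]
dial_mark 0.81 [ 652. -111.   73.] [331. 236.]
dial_mark 0.73 [ 419. -234.   -2.] [267. 309.]
off_mark 0.56 [ 571. -105.   75.] [304. 241.]
set_mark 0.71 [425.  86.   4.] [234. 227.]
spent 0.71 [631.  43.  53.] [303. 209.]
mat 0.58 [419. 229.  -1.] [220. 201.]
cover 0.92 [424.  88.   4.] [234. 227.]
tray1 0.93 [432. -82.  -2.] [254. 266.]
tray1 0.66 [ 560. -342.    2.] [335. 325.]
tray1 0.66 [ 436. -388.   -2.] [296. 357.]
petri 0.57 [571. 329.   2.] [255. 174.]
beaker 0.66 [419. 400.  -1.] [208. 172.]
beaker 0.45 [628. -25.  -3.] [309. 237.]
```

View pics/scene0.png

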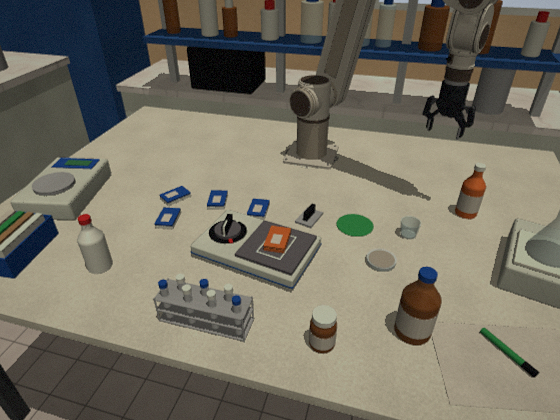

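View pics/side0.png

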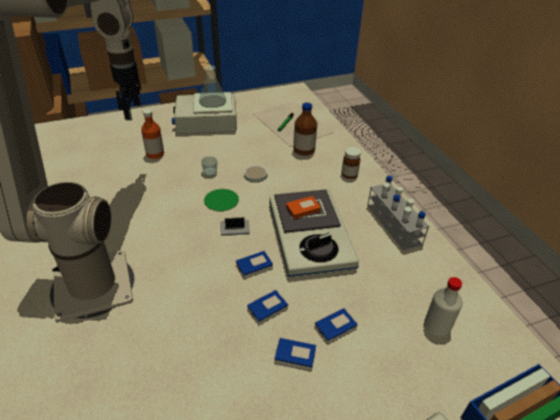

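Run:
```python
from h import *
for n in("scene","side"):
    c=bot.camera(n); W=cloud(c)
    for k,a,b in(("spent",.065,.09),("cover",.002,.015),("cover",.03,.05),("tray1",.01,.03),("mat",-.002,.01),("dial_grip",.08,.095),("shaker",.05,.058)):
        for d in bot.regions_of(c,k)[:5]:
            if d["p"]>.3:
                try: print(n,k,round(d["p"],2),*rect(W,d["mask"],a,b))
                except Exception as e: print(n,k,"none")
    # red tab and white pointer
    hsv=cv2.cvtColor(c["pixels"],cv2.COLOR_BGR2HSV)
    near=np.hypot(W[...,0]-.613,W[...,1]+.116)<.075
    red=near&((hsv[...,0]<8)|(hsv[...,0]>172))&(hsv[...,1]>130)&(hsv[...,2]>80)
    print("red",red.sum(),np.nanmedian(W[red],0)*1000)
    wh=near&(W[...,2]>.08)&(hsv[...,2]>170)&(hsv[...,1]<60)
    print("pointer",wh.sum(),np.nanmean(W[wh],0)*1000)
```

```text
scene spent 0.96 [634.3  42. ] [88.9 56.7] 2.254685401916504 75.45706394109818 464
scene spent 0.45 [0. 0.] [0. 0.] 0.0 nan 0
scene cover 0.74 [427.5  87.1] [93.3 60.7] -14.506912231445312 8.466583037713804 238
scene cover 0.74 [429.9  87.7] [59.6 14.6] -15.702713012695312 39.553013571219374 70
scene tray1 0.91 [ 561.9 -343.3] [92.7 59.3] 11.031311988830566 20.82828718628138 375
scene tray1 0.88 [434.9 -81.4] [96.3 57.7] 6.045826435089111 20.529637054377215 312
scene tray1 0.79 [ 437.8 -383.7] [90.5 66. ] -30.532669067382812 20.61814563780018 315
scene tray1 0.6 [ 423.3 -232.2] [93.7 58.1] 14.989789009094238 20.730754252532122 295
scene mat 0.69 [430.2  87.1] [88.4 58.5] -13.3040771484375 7.56984801300431 193
scene mat 0.63 [424.6 232.7] [113.1 109.4] 7.24674654006958 3.1675154428455476 628
scene dial_grip 0.66 [ 619.5 -113.9] [65.9 16.8] 4.444799423217773 86.21425572778962 86
scene shaker 0.57 [633.8 -20.3] [300.4 178. ] 81.16477966308594 55.56516023968994 1997
red 18 [656.42716339 -90.86655799  50.86341431]
pointer 3 [ 627.53223885 -114.99746141   86.44601095]
side spent 0.96 [628.
[... 544 characters left out ...]
5.7] [91.6 60.9] 15.934260368347168 19.487585195849867 700
side tray1 0.7 [ 433.4 -386.3] [88.7 58.7] -33.247230529785156 19.62020726039454 874
side tray1 0.56 [ 558.2 -346.2] [91.  62.6] 10.217302322387695 19.567516578515963 791
side mat 0.91 [421.8 231.9] [118.5 112.1] 72.18011474609375 2.4699050691002755 615
side dial_grip 0.81 [ 613.3 -116.2] [70.6 21.6] 10.033038139343262 84.93755831094386 124
side shaker 0.96 [633.1 -15.3] [290.2 175.3] 79.61846160888672 54.56149426480167 1638
red 0 [nan nan nan]
pointer 0 [nan nan nan]
  return _methods._mean(a, axis=axis, dtype=dtype,
  ret = ret.dtype.type(ret / rcount)
  return np.nanmean(a, axis, out=out, keepdims=keepdims)
<stdin>:15: RuntimeWarning: Mean of empty slice
```

Scene view: five cases (four blue, left of the shaker in the picture at about (175,194), (168,217), (217,199) and (258,207)). The orange case is on the platform at (278,238), the plate at (309,215) and the mat at (355,225). The dial is at (228,230), with its pointer towards +x and the red tab next to it. The side view agrees. Next I move above the dial.

{"op": "carry_out", "data": {
  "increments": [8.5, -4, -2.3, 0, 0, 8.5, -4, -2.3, 0, 0, 8.5, -4, -2.3, 0, 0, 8.5, -4, -2.3, 0, 0, 8.5, -4, -2.3, 0, 0]
}}

```text
clock: 2.72
eef_pos: [0.3443, 0.2637, 0.2315]
tool_rot: [0.216, 0.976, 0.0, 0.0]
ft_force: [0.6, 0.7, -0.2]
grip_width: 0.0853
grasp_force: 0.0
```

{"op": "carry_out", "data": {
  "increments": [8.5, -4, -2.3, 0, 0, 8.5, -4, -2.3, 0, 0, 8.5, -4, -2.3, 0, 0, 8.5, -4, -2.3, 0, 0, 8.5, -4, -2.3, 0, 0]
}}

```text
clock: 3.35
eef_pos: [0.4773, 0.0751, 0.2315]
tool_rot: [0.216, 0.976, 0.0, 0.0]
ft_force: [1.2, 0.3, 0.2]
grip_width: 0.085
grasp_force: 0.0
```

{"op": "carry_out", "data": {
  "increments": [8.5, -4, -2.3, 0, 0, 8.5, -4, -2.3, 0, 0, 8.5, -4, -2.3, 0, 0, 8.5, -4, -2.3, 0, 0, 8.5, -4, -2.3, 0, 0]
}}

```text
clock: 3.98
eef_pos: [0.6103, -0.1135, 0.2312]
tool_rot: [0.216, 0.976, 0.0, 0.0]
ft_force: [0.4, 0.5, -0.8]
grip_width: 0.085
grasp_force: 0.0
```

{"op": "carry_out", "data": {
  "increments": [8.5, 0, 0, 0, 0.18, 8.5, 0, 0, 0, 0.18, 8.5, 0, 0, 0, 0.18, 8.5, 0, 0, 0, 0.18, 8.5, 0, 0, 0, 0]
}}

```text
clock: 4.6
eef_pos: [0.6094, -0.1122, 0.2311]
tool_rot: [0.545, 0.838, -0.0, -0.0]
ft_force: [-0.6, -0.0, -0.4]
grip_width: 0.085
grasp_force: 0.0
```

```bash
cat >> h.py <<'E'
def psi():
    m=R.from_quat(bot.get_obs()["tool_rot"]).as_matrix(); return np.arctan2(m[1,1],m[0,1])
def state():
    o=bot.get_obs(); print("t",round(float(o["clock"]),1),"tcp",np.round(o["eef_pos"]*1000,1),"psi",round(float(np.degrees(psi())),1),"j6",np.round(o["joint_pos"][[0,5]],2),"F",np.round(o["ft_force"],1),"w",round(o["grip_width"]*1000,1),"g",round(float(o["grasp_force"]),1))
def go(x,y,z,yaw=None,frm=None):
    "mm, deg: print tool-frame shift in cm and turn in rad (translate first, at present psi)"
    p,a=(bot.get_obs()["eef_pos"]*1000,psi()) if frm is None else frm
    d=np.array([x,y,z])-p; s,c=np.sin(a),np.cos(a)
    t=None if yaw is None else -((yaw-np.degrees(a)+90)%180-90)
    print("-> cm",np.round(np.array([-s*d[0]+c*d[1],c*d[0]+s*d[1],-d[2]])/10,2),"turn",None if t is None else round(np.radians(t),3))
    return np.array([x,y,z]),(a if yaw is None else a-np.radians(t))
E
python3 - <<'E'
from h import *
state()
c=bot.camera("wrist"); cv2.imwrite("pics/w1.png",c["pixels"]); print(c["eye"],np.round(att(c),2).tolist())
for k in("bed","dial_grip","dial_mark","off_mark","set_mark"):
    for d in bot.place_of(c,k)[:2]:
        q=w(c,d["xyz"])*1000; print(k,round(d["p"],2),np.round(q,1),pix(c,q/1000).round())
E
```

```text
t 4.6 tcp [ 609.4 -112.2  231.1] psi 24.0 j6 [-0.18  0.97] F [-0.6 -0.  -0.4] w 85.0 g 0.0
[ 0.57620323 -0.03771527  0.37482441] [[0.91, 0.39, 0.13], [0.41, -0.87, -0.29], [0.0, 0.32, -0.95]]
bed 0.71 [ 418.9 -234.7    5. ] [ 98. 204.]
dial_grip 0.87 [ 613.2 -116.2   80.5] [272. 198.]
dial_grip 0.46 [ 420.7 -232.4    2.8] [101. 202.]
dial_mark 0.82 [ 654.1 -111.    74.6] [310. 208.]
off_mark 0.61 [ 578.3 -107.7   73. ] [245. 176.]
set_mark 0.62 [644.1 -94.3  76. ] [308. 190.]
```

View pics/w1.png

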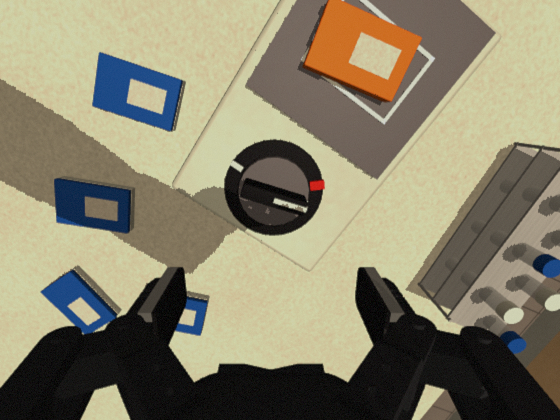

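The wrist view shows the dial centred at (274,187). The white pointer ends at (305,208), the red tab is at (317,185) and the white off mark at (237,165). The orange case is at (363,50), turned inside the outline. I'll measure these by colour.

```bash
cat > meas.py <<'E'
from h import *
def dial(c,c0=(.613,-.116)):
    W=cloud(c); hsv=cv2.cvtColor(c["pixels"],cv2.COLOR_BGR2HSV); r=np.hypot(W[...,0]-c0[0],W[...,1]-c0[1])
    bar=(r<.05)&(W[...,2]>.08)&(W[...,2]<.092)
    (ctr,s,_)=cv2.minAreaRect(W[bar][:,:2].astype(np.float32)*1000)
    P=W[bar][:,:2]; u=np.linalg.svd(P-P.mean(0),full_matrices=False)[2][0]
    ctr=np.array(ctr); print("bar ctr",ctr.round(1),np.round(s,1),"dir",np.degrees(np.arctan2(u[1],u[0])).round(1))
    H,S,V=hsv[...,0].astype(int),hsv[...,1],hsv[...,2]
    disc=(r<.075)&(W[...,2]>.044)
    red=disc&((H<8)|(H>172))&(S>130)&(V>80)
    wp=bar&(V>140)&(S<90)
    wm=disc&(W[...,2]<.066)&(V>130)&(S<60)&(r<.06)&(r>.035)
    for n,m in(("tab",red),("ptr",wp),("off",wm)):
        if m.sum()>2:
            p=np.median(W[m],0)*1000; print(n,m.sum(),p.round(1),"ang",np.degrees(np.arctan2(p[1]-ctr[1],p[0]-ctr[0])).round(1),"r",np.hypot(*(p[:2]-ctr)).round(1))
def boxes(c,k,a,b,pmin=.3):
    W=cloud(c)
    for d in bot.regions_of(c,k)[:5]:
        if d["p"]>pmin:
            try:
                q=rect(W,d["mask"],a,b)
                if q[4]>30: print(k,round(d["p"],2),*q)
            except Exception: pass
E
python3 - <<'E'
from meas import *
c=bot.camera("wrist"); dial(c)
for k,a,b in(("spent",.068,.085),("tray1",.01,.03)): boxes(c,k,a,b)
W=cloud(c); hsv=cv2.cvtColor(c["pixels"],cv2.COLOR_BGR2HSV)
m=(W[...,2]>.052)&(W[...,2]<.059)&(hsv[...,2]<160)&(W[...,1]>-.075)&(W[...,0]>.5)
P=W[m][:,:2].astype(np.float32)*1000; print("platform",cv2.minAreaRect(P))
np.save("/tmp/w.npy",W); 
m=(W[...,2]>.05)&(W[...,2]<.06)&(hsv[...,2]>170)&(hsv[...,1]<60)&(W[...,1]>-.03)&(W[...,0]>.55)
print("outline",m.sum(),cv2.minAreaRect(W[m][:,:2].astype(np.float32)*1000))
E
```

```text
bar ctr [ 614.6 -115.2] [69.2 16.5] dir 6.4
tab 146 [655.6 -89.8  50.9] ang 31.8 r 48.2
ptr 137 [ 630.  -113.2   87.9] ang 7.2 r 15.5
off 919 [ 602.  -103.1   46.2] ang 136.3 r 17.5
spent 0.75 [630.9  40.7] [91.1 58.3] 2.9861526489257812 76.23135921051363 7248
tray1 0.84 [ 586.8 -339.9] [58.4 36.2] -80.13445568084717 20.861121165195396 863
tray1 0.77 [433.2 -82.8] [90.6 58. ] 5.9764485359191895 21.121141810429762 4656
tray1 0.61 [ 435.2 -384.4] [90.8 60.3] -32.381324768066406 20.787906836309546 2614
tray1 0.59 [ 419.4 -233.9] [91.3 59. ] 13.95348834991455 20.951636372192244 3488
platform ((726.832275390625, 26.939697265625), (170.8522186279297, 341.3252868652344), 79.6993408203125)
outline 753 ((659.796142578125, 38.72547149658203), (76.86133575439453, 137.0887451171875), 77.58712005615234)
  return _methods._mean(a, axis=axis, dtype=dtype,
  ret = ret.dtype.type(ret / rcount)
```

{"op": "carry_out", "data": {
  "increments": [6, 0, 0, 0, 0.17, 6, 0, 0, 0, 0.17, 6, 0, 0, 0, 0.17, 6, 0, 0, 0, 0.17, 6, 0, 0, 0, 0.17]
}}

```text
clock: 5.68
eef_pos: [0.6095, -0.1121, 0.2313]
tool_rot: [0.844, 0.536, 0.0, 0.0]
ft_force: [-0.2, -1.2, -0.6]
grip_width: 0.0602
grasp_force: 0.0
```

{"op": "carry_out", "data": {
  "increments": [6, 0, 0, 0, 0.17, 6, 0, 0, 0, 0.17, 6, 0, 0, 0, 0.17, 6, 0, 0, 0, 0.17, 6, 0, 0, 0, 0.17]
}}

```text
clock: 6.3
eef_pos: [0.6095, -0.1122, 0.2313]
tool_rot: [0.99, 0.14, 0.0, 0.0]
ft_force: [-0.4, -0.5, 0.6]
grip_width: 0.0597
grasp_force: 0.0
```

{"op": "carry_out", "data": {
  "increments": [6, 0, 0, 0, 0.178, 6, 0.47, 0.37, 2.5, 0, 6, 0, 0, 3, 0, 6, 0, 0, 3, 0, 6, 0, 0, 0, 0]
}}

```text
clock: 6.92
eef_pos: [0.6124, -0.1149, 0.1435]
tool_rot: [0.999, 0.055, -0.003, -0.001]
ft_force: [-0.7, 0.4, -0.5]
grip_width: 0.06
grasp_force: 0.0
```

Run:
```python
from h import *
state(); go(614.5,-115.3,62,-83.6)
```

```text
t 6.9 tcp [ 612.4 -114.9  143.5] psi -83.7 j6 [-0.19  2.85] F [-0.7  0.4 -0.5] w 60.0 g 0.0
-> cm [0.2  0.06 8.15] turn -0.003
```

{"op": "carry_out", "data": {
  "increments": [6, 0.2, 0, 2.6, 0, 5, 0, 0, 2.6, 0, 5, 0, 0, 2.6, 0, 4, 0, 0, 0.3, 0, 4, 0, 0, 0, 0]
}}

```text
clock: 7.55
eef_pos: [0.6175, -0.1153, 0.0669]
tool_rot: [0.999, 0.054, 0.001, 0.0]
ft_force: [1.0, 0.0, 0.0]
grip_width: 0.0398
grasp_force: 0.0
```

{"op": "carry_out", "data": {
  "increments": [1, 0, 0, 0, 0, 1, 0, 0, 0, 0, 1, 0, 0, 0, 0, 1, 0, 0, 0, 0, 1, 0, 0, 0, 0]
}}

```text
clock: 8.18
eef_pos: [0.6177, -0.1149, 0.0673]
tool_rot: [0.999, 0.055, 0.002, 0.0]
ft_force: [-0.9, 1.8, 6.2]
grip_width: 0.0148
grasp_force: 59.8
```

{"op": "carry_out", "data": {
  "increments": [1, 0, 0, 0, -0.178, 1, 0, 0, 0, -0.178, 1, 0, 0, 0, -0.178, 1, 0, 0, 0, -0.178, 1, 0, 0, 0, -0.178]
}}

```text
clock: 8.8
eef_pos: [0.6161, -0.1123, 0.0673]
tool_rot: [0.876, 0.482, 0.001, -0.002]
ft_force: [-4.6, 8.1, 10.1]
grip_width: 0.0148
grasp_force: 60.4
```

{"op": "carry_out", "data": {
  "increments": [1, 0, 0, 0, -0.178, 1, 0, 0, 0, -0.178, 1, 0, 0, 0, -0.178, 1, 0, 0, 0, -0.178, 1, 0, 0, 0, -0.178]
}}

```text
clock: 9.43
eef_pos: [0.613, -0.1118, 0.0673]
tool_rot: [0.583, 0.812, 0.001, -0.004]
ft_force: [-12.4, 8.1, 15.6]
grip_width: 0.0146
grasp_force: 61.2
```

{"op": "carry_out", "data": {
  "increments": [1, 0, 0, 0, -0.178, 1, 0, 0, 0, -0.178, 1, 0, 0, 0, -0.178, 1, 0, 0, 0, -0.178, 1, 0, 0, 0, -0.178]
}}

```text
clock: 10.05
eef_pos: [0.6108, -0.1139, 0.0673]
tool_rot: [0.178, 0.984, -0.0, -0.005]
ft_force: [-18.2, 3.1, 18.7]
grip_width: 0.0144
grasp_force: 61.6
```

{"op": "carry_out", "data": {
  "increments": [1, 0, 0, 0, -0.178, 1, 0, 0, 0, 0, 1, 0, 0, 0, 0, 1, 0, 0, 0, 0, 1, 0, 0, 0, 0]
}}

```text
clock: 10.68
eef_pos: [0.6106, -0.1146, 0.0673]
tool_rot: [0.092, 0.996, -0.0, -0.005]
ft_force: [-17.0, 2.0, 18.5]
grip_width: 0.0147
grasp_force: 61.6
```

Run:
```python
from h import *
state()
```

```text
t 10.7 tcp [ 610.6 -114.6   67.3] psi 79.4 j6 [-0.19  0.  ] F [-17.    2.   18.5] w 14.7 g 61.6
```

{"op": "carry_out", "data": {
  "increments": [4, 0, 0, 0, 0, 4, 0, 0, 0, 0, 4, 0, 0, -1, 0, 4, 0, 0, -4, 0, 6, 0, 0, -4, 0]
}}

```text
clock: 11.3
eef_pos: [0.6166, -0.1151, 0.1563]
tool_rot: [0.092, 0.996, -0.0, -0.0]
ft_force: [1.4, 0.4, -0.7]
grip_width: 0.0568
grasp_force: 0.0
```

{"op": "carry_out", "data": {
  "increments": [8.5, -2.5, 0, -4, 0, 8.5, -2.5, 0, -4, 0, 8.5, 0, 0, 0, 0, 8.5, 0, 0, 0, 0, 8.5, 0, 0, 0, 0]
}}

```text
clock: 11.92
eef_pos: [0.6644, -0.1241, 0.2336]
tool_rot: [0.092, 0.996, 0.0, -0.002]
ft_force: [-0.3, -1.1, 0.5]
grip_width: 0.0845
grasp_force: 0.0
```

Run:
```python
from meas import *
state()
c=bot.camera("wrist"); dial(c); cv2.imwrite("pics/w2.png",c["pixels"])
boxes(c,"spent",.068,.085)
for k in("bed","off_mark","set_mark","dial_mark","spent"):
    for d in bot.place_of(c,k)[:2]:
        q=w(c,d["xyz"])*1000; print(k,round(d["p"],2),np.round(q,1))
```

```text
t 11.9 tcp [ 664.4 -124.1  233.6] psi 79.4 j6 [-0.18  0.  ] F [-0.3 -1.1  0.5] w 84.5 g 0.0
bar ctr [ 613.6 -115.1] [15.9 68.6] dir -10.7
tab 148 [655.3 -90.3  51. ] ang 30.8 r 48.5
ptr 198 [ 596.1 -112.    87.9] ang 170.0 r 17.8
off 1147 [ 575.5 -107.4   46.3] ang 168.6 r 38.9
spent 0.58 [630.9  40.9] [90.8 59.3] 2.9993786811828613 76.23921551483917 5836
off_mark 0.83 [ 577.  -109.6   72.6]
off_mark 0.22 [ 574.2 -111.6   74.8]
set_mark 0.59 [647.6 -97.5  77.9]
dial_mark 0.6 [ 576.6 -106.8   76.6]
spent 0.63 [624.1  40.8  53.4]
```

View pics/w2.png

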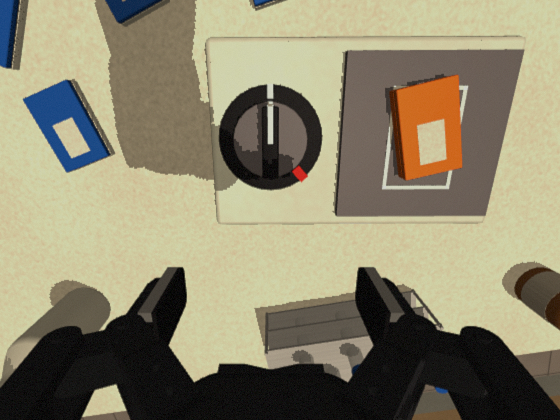

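The dial stands at off: its pointer is in line with the white mark at (270,93). The orange case is at (428,130), partly covering the outline. Next I grasp the orange case.

Run:
```python
from h import *
f=go(631,41,140,93); go(631,41,57,93,f)
```

```text
-> cm [ 6.42 15.61  9.51] turn -0.237
-> cm [-0.   0.   8.3] turn -0.0
```

{"op": "carry_out", "data": {
  "increments": [8.5, 1.6, 3.9, 1, 0, 8.5, 1.6, 3.9, 1, 0, 8.5, 1.6, 3.9, 3.5, 0, 8.5, 1.6, 3.9, 4, 0, 8.5, 0, 0, 0, 0]
}}

```text
clock: 12.9
eef_pos: [0.6274, 0.0438, 0.1361]
tool_rot: [0.09, 0.996, -0.0, -0.005]
ft_force: [-0.1, 0.1, 0.5]
grip_width: 0.085
grasp_force: 0.0
```

{"op": "carry_out", "data": {
  "increments": [8.5, 0, 0, 0, -0.12, 8.5, 0, 0, 0, -0.117, 8.5, 0, 0, 0, 0, 8.5, 0, 0, 0, 0, 8.5, 0, 0, 0, 0]
}}

```text
clock: 13.52
eef_pos: [0.6316, 0.0405, 0.1406]
tool_rot: [-0.025, 1.0, -0.0, 0.0]
ft_force: [0.3, -0.2, 1.3]
grip_width: 0.085
grasp_force: 0.0
```

Run:
```python
from h import *
state();go(631,41,57,93)
```

```text
t 13.5 tcp [631.6  40.5 140.6] psi 92.9 j6 [0.06 0.01] F [ 0.3 -0.2  1.3] w 85.0 g 0.0
-> cm [0.06 0.06 8.36] turn -0.002
```

{"op": "carry_out", "data": {
  "increments": [8.5, 0, 0, 3, 0, 8.5, 0, 0, 3, 0, 8.5, 0, 0, 2.3, 0, 8.5, 0, 0, 0, 0, 8.5, 0, 0, 0, 0]
}}

```text
clock: 14.15
eef_pos: [0.6322, 0.0408, 0.0583]
tool_rot: [-0.026, 1.0, 0.0, 0.001]
ft_force: [0.0, 0.4, 0.7]
grip_width: 0.085
grasp_force: 0.0
```

{"op": "carry_out", "data": {
  "increments": [5, 0, 0, 0, 0, 5, 0, 0, 0, 0, 5, 0, 0, 0, 0, 5, 0, 0, 0, 0, 5, 0, 0, 0, 0]
}}

```text
clock: 14.78
eef_pos: [0.6327, 0.0409, 0.0592]
tool_rot: [-0.026, 1.0, 0.0, 0.002]
ft_force: [-0.4, -0.2, 5.5]
grip_width: 0.0565
grasp_force: 66.0
```

{"op": "carry_out", "data": {
  "increments": [5, 0, 0, -1, 0, 5, 0, 0, -3, 0, 5, 0, 0, -3, 0, 5, 0, 0, -2, 0, 5, 0, 0, 0, 0]
}}

```text
clock: 15.4
eef_pos: [0.6326, 0.0409, 0.1494]
tool_rot: [-0.026, 1.0, 0.0, 0.002]
ft_force: [0.6, -0.2, -0.5]
grip_width: 0.0564
grasp_force: 65.3
```

Run:
```python
from h import *
state();f=go(423.5,232,100);go(423.5,232,5,None,f)
```

```text
t 15.4 tcp [632.6  40.9 149.4] psi 93.0 j6 [0.06 0.01] F [ 0.6 -0.2 -0.5] w 56.4 g 65.3
-> cm [19.89 20.18  4.94] turn None
-> cm [-0.   0.   9.5] turn None
```

{"op": "carry_out", "data": {
  "increments": [5, 2.5, 2.52, 0, 0, 5, 2.5, 2.52, 0, 0, 5, 2.5, 2.52, 0, 0, 5, 2.5, 2.52, 0, 0, 5, 2.5, 2.52, 0, 0]
}}

```text
clock: 16.02
eef_pos: [0.4981, 0.1605, 0.1458]
tool_rot: [-0.026, 1.0, -0.0, -0.001]
ft_force: [-0.1, 0.6, -0.9]
grip_width: 0.0562
grasp_force: 65.2
```

{"op": "carry_out", "data": {
  "increments": [5, 2.5, 2.52, 0, 0, 5, 2.5, 2.52, 1, 0, 5, 2.4, 2.52, 4, 0, 5, 0, 0, 4, 0, 5, 0, 0, 2, 0]
}}

```text
clock: 16.65
eef_pos: [0.4191, 0.2308, 0.0341]
tool_rot: [-0.027, 1.0, -0.001, -0.003]
ft_force: [1.0, 0.0, -0.6]
grip_width: 0.0565
grasp_force: 65.2
```

Run:
```python
from h import *
state();f=go(423.5,232,7)
```

```text
t 16.6 tcp [419.1 230.8  34.1] psi 93.1 j6 [0.5  0.45] F [ 1.   0.  -0.6] w 56.5 g 65.2
-> cm [-0.44  0.1   2.71] turn None
```

{"op": "carry_out", "data": {
  "increments": [5, 0, 0, 1.2, 0, 5, 0, 0, 1.2, 0, 5, 0, 0, 0, 0, 5, 0, 0, 0, 0, 5, 0, 0, 0, 0]
}}

```text
clock: 17.27
eef_pos: [0.4229, 0.2321, 0.0141]
tool_rot: [-0.026, 1.0, 0.0, 0.001]
ft_force: [-0.4, 0.2, -0.7]
grip_width: 0.0563
grasp_force: 65.2
```

Run:
```python
from h import *
state();f=go(423.5,232,7)
```

```text
t 17.3 tcp [422.9 232.1  14.1] psi 93.0 j6 [0.5  0.45] F [-0.4  0.2 -0.7] w 56.3 g 65.2
-> cm [-0.06 -0.01  0.71] turn None
```

Lower it the last 7 mm, release, retreat, and check.

{"op": "carry_out", "data": {
  "increments": [5, 0, 0, 0.65, 0, 5, 0, 0, 0, 0, 8.5, 0, 0, 0, 0, 8.5, 0, 0, 0, 0, 8.5, 0, 0, 0, 0]
}}

```text
clock: 17.9
eef_pos: [0.422, 0.2316, 0.0067]
tool_rot: [-0.026, 1.0, -0.0, -0.0]
ft_force: [-0.8, -0.2, -0.0]
grip_width: 0.0851
grasp_force: 0.0
```

{"op": "carry_out", "data": {
  "increments": [8.5, 0, 0, -2, 0, 8.5, 0, 0, -4, 0, 8.5, 0, 0, -4, 0, 8.5, 0, 0, -4, 0, 8.5, 0, 0, -4, 0]
}}

```text
clock: 18.52
eef_pos: [0.4219, 0.2316, 0.1881]
tool_rot: [-0.026, 1.0, -0.0, -0.0]
ft_force: [0.2, -0.4, 0.0]
grip_width: 0.085
grasp_force: 0.0
```

Run:
```python
from meas import *
for n in("scene","side"):
    c=bot.camera(n); boxes(c,"spent",.018,.032); 
    W=cloud(c); hsv=cv2.cvtColor(c["pixels"],cv2.COLOR_BGR2HSV); H=hsv[...,0].astype(int)
    if n=="side":
        for zz in (1,):
            m=(W[...,2]>.052)&(W[...,2]<.059)&(hsv[...,2]<130)&(np.hypot(W[...,0]-.64,W[...,1]-.04)<.13)
            print("plat",cv2.minAreaRect(W[m][:,:2].astype(np.float32)*1000))
    m=(W[...,2]>.05)&(W[...,2]<.06)&(hsv[...,2]>150)&(hsv[...,1]<80)&(np.hypot(W[...,0]-.64,W[...,1]-.04)<.065)
    print("outline",m.sum(),cv2.minAreaRect(W[m][:,:2].astype(np.float32)*1000))
state(); f=go(434,-83,150,None); go(434,-83,1,96,f)
```

```text
spent 0.65 [423.1 231.6] [92.8 57.5] 3.111612558364868 23.09758515526089 334
outline 78 ((644.1072998046875, 40.0244255065918), (76.10547637939453, 104.0763168334961), 78.47990417480469)
spent 0.79 [419.8 230. ] [90.7 65.2] 2.1145741939544678 22.3088460513059 331
plat ((638.4141235351562, 22.667221069335938), (211.42767333984375, 170.9700927734375), 80.0761489868164)
outline 2 ((646.7385864257812, 64.67003631591797), (102.98285675048828, 0.0), 163.91018676757812)
t 18.7 tcp [422.5 231.9 187.3] psi 93.0 j6 [0.5  0.45] F [-0.1 -0.6  0.4] w 84.7 g 0.0
-> cm [  0.49 -31.51   3.73] turn None
-> cm [-0.   0.  14.9] turn -0.052
```

{"op": "carry_out", "data": {
  "increments": [8.5, -2.7, -2.9, -1, 0, 8.5, -2.7, -2.9, -1, 0, 8.5, -2.7, -2.9, -1, 0, 8.5, -2.7, -2.9, -1, 0, 8.5, -2.7, -2.9, -1, 0]
}}

```text
clock: 19.35
eef_pos: [0.5644, 0.0929, 0.2348]
tool_rot: [-0.026, 1.0, -0.0, -0.002]
ft_force: [0.4, 0.4, -0.1]
grip_width: 0.0851
grasp_force: 0.0
```

{"op": "carry_out", "data": {
  "increments": [8.5, -2.7, -2.9, 0, 0, 8.5, -2.7, -2.9, 0, 0, 8.5, 0, 0, 0, 0, 8.5, 0, 0, 0, 0, 8.5, 0, 0, 0, 0]
}}

```text
clock: 19.98
eef_pos: [0.6206, 0.0398, 0.2362]
tool_rot: [-0.027, 1.0, 0.0, -0.001]
ft_force: [-0.1, 1.2, 0.6]
grip_width: 0.0851
grasp_force: 0.0
```

Run:
```python
from meas import *
state()
c=bot.camera("wrist"); cv2.imwrite("pics/w3.png",c["pixels"]); W=cloud(c); hsv=cv2.cvtColor(c["pixels"],cv2.COLOR_BGR2HSV)
reg=(W[...,2]>.05)&(W[...,2]<.06)&(np.hypot(W[...,0]-.64,W[...,1]-.04)<.075)
m=reg&(hsv[...,2]>150)&(hsv[...,1]<80)
print("outline",m.sum(),cv2.minAreaRect(W[m][:,:2].astype(np.float32)*1000))
reg=(W[...,2]>.05)&(W[...,2]<.06)&(np.abs(W[...,0]-.64)<.12)&(hsv[...,2]<140)&(np.abs(W[...,1]-.04)<.12)
n,l,s,_=cv2.connectedComponentsWithStats(reg.astype(np.uint8)); k=1+np.argmax(s[1:,4])
print("plat",cv2.minAreaRect(W[l==k][:,:2].astype(np.float32)*1000))
for d in bot.place_of(c,"bed")[:2]: print("bed",d["p"],w(c,d["xyz"])*1000)
boxes(c,"tray1",.01,.03); boxes(c,"cover",.002,.015);boxes(c,"cover",.03,.05)
go(434,-83,150,96)
```

```text
t 20.0 tcp [620.6  39.8 236.2] psi 93.1 j6 [0.06 0.01] F [-0.1  1.2  0.6] w 85.1 g 0.0
outline 848 ((642.9293212890625, 42.010215759277344), (74.30851745605469, 107.04230499267578), 79.7080307006836)
plat ((642.7164916992188, 41.88672637939453), (170.06642150878906, 169.95037841796875), 79.69279479980469)
bed 0.76 [642.60132404  42.59979983  58.92570834]
tray1 0.88 [457.6 -79.6] [57.9 41.5] -84.35399723052979 20.978823134319146 2590
tray1 0.62 [ 453.4 -224.8] [59.5 21.7] -77.68474960327148 20.632868321807273 1317
cover 0.92 [443.6  82.4] [58.1 54.2] 75.66224670410156 9.140527177022351 2134
cover 0.92 [444.7  82.1] [23.2 14. ] -14.583549499511719 40.90861647061478 401
-> cm [ 19.35 -11.24   8.72] turn -0.052
```

View pics/w3.png

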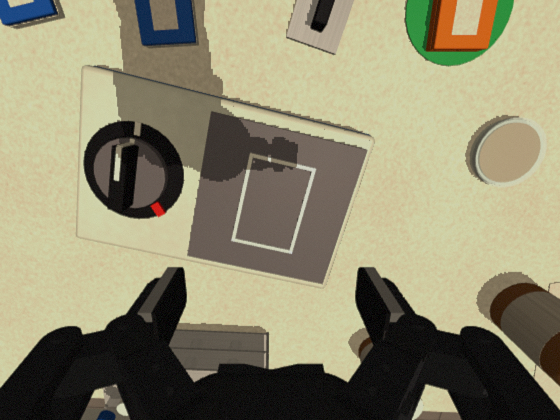

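The bare outline is centred at (274,204), which agrees with the platform and the network at (642.8, 41.9), yaw -10.3°. The orange case lies in the middle of the mat. Next is the first blue case.

{"op": "carry_out", "data": {
  "increments": [8.5, 3.2, -1.9, 1.4, 0, 8.5, 3.2, -1.9, 1.4, 0, 8.5, 3.2, -1.9, 1.4, 0, 8.5, 3.2, -1.9, 1.4, 0, 8.5, 3.2, -1.9, 1.4, 0]
}}

```text
clock: 20.85
eef_pos: [0.4657, -0.0647, 0.1668]
tool_rot: [-0.026, 1.0, -0.0, 0.001]
ft_force: [-0.2, -1.5, 0.6]
grip_width: 0.0852
grasp_force: 0.0
```

{"op": "carry_out", "data": {
  "increments": [8.5, 3.3, -1.7, 1.6, 0, 8.5, 0, 0, 0, -0.052, 8.5, 0, 0, 4, 0, 8.5, 0, 0, 0, 0, 8.5, 0, 0, 0, 0]
}}

```text
clock: 21.48
eef_pos: [0.4351, -0.083, 0.1118]
tool_rot: [-0.052, 0.999, -0.0, 0.0]
ft_force: [0.2, -0.5, 0.3]
grip_width: 0.0849
grasp_force: 0.0
```

Run:
```python
from meas import *
state(); go(433.5,-83,3,96)
c=bot.camera("wrist"); boxes(c,"tray1",.01,.03)
```

```text
t 21.5 tcp [435.1 -83.  111.8] psi 96.0 j6 [-0.19 -0.29] F [ 0.2 -0.5  0.3] w 84.9 g 0.0
-> cm [1.600e-01 1.000e-02 1.088e+01] turn -0.0
tray1 0.87 [ 418.8 -233.8] [90.8 59.6] 14.394537925720215 20.97556303548989 8738
tray1 0.75 [ 557.2 -326.4] [90.4 24.5] 8.662506103515625 19.737000388050735 1583
tray1 0.64 [432.4 -82.7] [90.5 58.1] 6.149385452270508 21.174948216513638 7267
```

{"op": "carry_out", "data": {
  "increments": [8.5, 0.2, 0, 3.5, 0, 8.5, 0, 0, 3.5, 0, 8.5, 0, 0, 3, 0, 8.5, 0, 0, 0.9, 0, 8.5, 0, 0, 0, 0]
}}

```text
clock: 22.2
eef_pos: [0.4331, -0.0833, 0.0023]
tool_rot: [-0.052, 0.999, -0.0, 0.0]
ft_force: [-0.8, -0.0, 0.4]
grip_width: 0.0853
grasp_force: 0.0
```

{"op": "carry_out", "data": {
  "increments": [5, 0, 0, 0, 0, 5, 0, 0, 0, 0, 5, 0, 0, 0, 0, 5, 0, 0, 0, 0, 5, 0, 0, 0, 0]
}}

```text
clock: 22.82
eef_pos: [0.434, -0.0834, 0.0035]
tool_rot: [-0.052, 0.999, -0.0, 0.002]
ft_force: [-0.9, -0.4, 5.8]
grip_width: 0.0562
grasp_force: 64.0
```

{"op": "carry_out", "data": {
  "increments": [5, 0, 0, -1, 0, 5, 0, 0, -4, 0, 5, 0, 0, -4, 0, 5, 0, 0, -3, 0, 5, 0, 0, 0, 0]
}}

```text
clock: 23.45
eef_pos: [0.4349, -0.0837, 0.125]
tool_rot: [-0.052, 0.999, -0.001, 0.003]
ft_force: [-0.2, -0.5, -1.5]
grip_width: 0.0563
grasp_force: 64.1
```

Run:
```python
from h import *
state(); f=go(642.8,41.9,120,79.7)
```

```text
t 23.4 tcp [434.9 -83.7 125. ] psi 96.0 j6 [-0.19 -0.29] F [-0.2 -0.5 -1.5] w 56.3 g 64.1
-> cm [-21.98  10.33   0.5 ] turn 0.284
```

{"op": "carry_out", "data": {
  "increments": [5, -3.1, 1.5, 0, 0, 5, -3.1, 1.5, 0, 0, 5, -3.1, 1.5, 0, 0, 5, -3.1, 1.5, 0, 0, 5, -3.1, 1.5, 0, 0]
}}

```text
clock: 24.08
eef_pos: [0.5789, 0.0081, 0.1204]
tool_rot: [-0.052, 0.999, -0.0, -0.001]
ft_force: [0.1, -0.4, -0.6]
grip_width: 0.0562
grasp_force: 64.1
```

{"op": "carry_out", "data": {
  "increments": [5, -3.2, 1.4, 0, 0, 5, -3.2, 1.4, 0, 0, 5, 0, 0, 0, 0.142, 5, 0, 0, 0, 0.142, 5, 0, 0, 0, 0]
}}

```text
clock: 24.7
eef_pos: [0.6389, 0.042, 0.1202]
tool_rot: [0.089, 0.996, -0.0, -0.001]
ft_force: [0.0, 0.4, 0.0]
grip_width: 0.0563
grasp_force: 64.0
```

Run:
```python
from h import *
state(); f=go(642.8,41.9,58.5,79.7)
```

```text
t 24.7 tcp [638.9  42.  120.2] psi 79.8 j6 [0.07 0.24] F [0.  0.4 0. ] w 56.3 g 64.0
-> cm [-0.39  0.06  6.17] turn 0.002
```

{"op": "carry_out", "data": {
  "increments": [5, -0.4, 0.1, 3, 0, 5, 0, 0, 2, 0, 5, 0, 0, 0, 0, 5, 0, 0, 0.7, 0, 5, 0, 0, 0, 0]
}}

```text
clock: 25.32
eef_pos: [0.6439, 0.0422, 0.0651]
tool_rot: [0.09, 0.996, 0.0, 0.0]
ft_force: [-0.5, -0.3, -0.0]
grip_width: 0.0563
grasp_force: 64.0
```

Run:
```python
from h import *
state(); f=go(642.8,41.9,58.5,79.7)
```

```text
t 25.3 tcp [643.9  42.2  65.1] psi 79.7 j6 [0.07 0.24] F [-0.5 -0.3 -0. ] w 56.3 g 64.0
-> cm [ 0.11 -0.05  0.66] turn 0.0
```

{"op": "carry_out", "data": {
  "increments": [5, 0.1, 0, 0.6, 0, 5, 0, 0, 0, 0, 8.5, 0, 0, 0, 0, 8.5, 0, 0, 0, 0, 8.5, 0, 0, 0, 0]
}}

```text
clock: 25.95
eef_pos: [0.643, 0.0424, 0.059]
tool_rot: [0.09, 0.996, 0.0, 0.0]
ft_force: [-0.5, 0.4, -0.1]
grip_width: 0.0849
grasp_force: 0.0
```

{"op": "carry_out", "data": {
  "increments": [8.5, 0, 0, -2, 0, 8.5, 0, 0, -4, 0, 8.5, 0, 0, -4, 0, 8.5, 0, 0, -4, 0, 8.5, 0, 0, -4, 0]
}}

```text
clock: 26.58
eef_pos: [0.6427, 0.0424, 0.2403]
tool_rot: [0.09, 0.996, 0.0, 0.0]
ft_force: [1.1, -0.9, -0.6]
grip_width: 0.0853
grasp_force: 0.0
```

Run:
```python
from meas import *
state()
c=bot.camera("wrist"); boxes(c,"tray1",.068,.085)
c=bot.camera("scene");boxes(c,"spent",.018,.032); boxes(c,"tray1",.01,.03)
f=go(420,-233.5,150,104); go(420,-233.5,3,104,f)
```

```text
t 26.6 tcp [642.7  42.4 240.3] psi 79.7 j6 [0.07 0.25] F [ 1.1 -0.9 -0.6] w 85.3 g 0.0
tray1 0.77 [641.5  42.5] [90.5 58. ] -10.212684631347656 76.16095357202485 4479
spent 0.94 [425.4 230.7] [97.2 53.4] 4.947409152984619 23.29114834285101 312
tray1 0.83 [ 562.4 -342.9] [92.6 57.1] 10.632621765136719 20.815609448088026 359
-> cm [ 16.97 -31.13   8.83] turn -0.424
-> cm [-0.   0.  14.7] turn -0.0
  return _methods._mean(a, axis=axis, dtype=dtype,
  ret = ret.dtype.type(ret / rcount)
```

{"op": "carry_out", "data": {
  "increments": [8.5, 1.9, -3.46, 0, 0, 8.5, 1.9, -3.46, 0, 0, 8.5, 1.9, -3.46, 0, 0, 8.5, 1.9, -3.46, 1, 0, 8.5, 1.9, -3.46, 2, 0]
}}

```text
clock: 27.45
eef_pos: [0.5171, -0.1116, 0.2074]
tool_rot: [0.09, 0.996, 0.0, -0.001]
ft_force: [0.3, 0.4, 0.5]
grip_width: 0.0852
grasp_force: 0.0
```

{"op": "carry_out", "data": {
  "increments": [8.5, 1.9, -3.46, 2, 0, 8.5, 1.9, -3.46, 2, 0, 8.5, 1.9, -3.46, 2, 0, 8.5, 1.8, -3.46, 2, 0, 8.5, 0, 0, 0, -0.14]
}}

```text
clock: 28.08
eef_pos: [0.4155, -0.2338, 0.1253]
tool_rot: [0.02, 1.0, 0.002, -0.004]
ft_force: [1.0, -0.2, -0.1]
grip_width: 0.085
grasp_force: 0.0
```

{"op": "carry_out", "data": {
  "increments": [8.5, 0, 0, 2, -0.14, 8.5, 0, 0, 2, -0.144, 8.5, 0, 0, 0, 0, 8.5, 0, 0, 0, 0, 8.5, 0, 0, 0, 0]
}}

```text
clock: 28.7
eef_pos: [0.4204, -0.2337, 0.0894]
tool_rot: [-0.121, 0.993, -0.0, 0.0]
ft_force: [0.6, -0.2, 0.0]
grip_width: 0.0848
grasp_force: 0.0
```

Run:
```python
from meas import *
state(); go(419.3,-233.7,3,104.3)
c=bot.camera("wrist"); boxes(c,"tray1",.01,.03)
```

```text
t 28.7 tcp [ 420.4 -233.7   89.4] psi 103.9 j6 [-0.51 -0.75] F [ 0.6 -0.2  0. ] w 84.8 g 0.0
-> cm [0.1  0.03 8.64] turn -0.006
tray1 0.85 [ 418.5 -234.1] [90.8 58.2] 14.23672103881836 21.165093859138715 8588
tray1 0.75 [ 434.6 -384.1] [91.5 58.1] -32.83818817138672 20.99830561123925 9878
tray1 0.73 [ 535.4 -350.1] [57.6 42.7] -77.59736156463623 20.87666296625429 2325
```

{"op": "carry_out", "data": {
  "increments": [8.5, 0.15, 0, 3, 0, 8.5, 0, 0, 3, 0, 8.5, 0, 0, 2, 0, 8.5, 0, 0, 0.6, 0, 8.5, 0, 0, 0, 0]
}}

```text
clock: 29.42
eef_pos: [0.4187, -0.234, 0.0031]
tool_rot: [-0.122, 0.993, -0.0, 0.0]
ft_force: [-0.1, 0.1, 0.4]
grip_width: 0.0852
grasp_force: 0.0
```

{"op": "carry_out", "data": {
  "increments": [5, 0, 0, 0, 0, 5, 0, 0, 0, 0, 5, 0, 0, 0, 0, 5, 0, 0, 0, 0, 5, 0, 0, 0, 0]
}}

```text
clock: 30.05
eef_pos: [0.4195, -0.2345, 0.0042]
tool_rot: [-0.122, 0.993, -0.001, 0.001]
ft_force: [-0.8, -0.5, 5.6]
grip_width: 0.0563
grasp_force: 64.6
```

{"op": "carry_out", "data": {
  "increments": [5, 0, 0, -1, 0, 5, 0, 0, -4, 0, 5, 0, 0, -5, 0, 5, 0, 0, -4, 0, 5, 0, 0, 0, 0]
}}

```text
clock: 30.68
eef_pos: [0.4209, -0.2353, 0.147]
tool_rot: [-0.122, 0.993, -0.003, 0.003]
ft_force: [0.1, -0.1, -1.3]
grip_width: 0.0567
grasp_force: 64.2
```

Run:
```python
from h import *
state(); f=go(642.8,41.9,140,79.7)
```

```text
t 30.7 tcp [ 420.9 -235.3  147. ] psi 104.0 j6 [-0.51 -0.75] F [ 0.1 -0.1 -1.3] w 56.7 g 64.2
-> cm [-28.23  21.53   0.7 ] turn 0.424
```

{"op": "carry_out", "data": {
  "increments": [5, -3.14, 2.39, 0, 0, 5, -3.14, 2.39, 0, 0, 5, -3.14, 2.39, 0, 0, 5, -3.14, 2.39, 0, 0, 5, -3.14, 2.39, 0, 0]
}}

```text
clock: 31.3
eef_pos: [0.5416, -0.0788, 0.1416]
tool_rot: [-0.122, 0.993, 0.0, -0.001]
ft_force: [0.7, 0.4, -0.8]
grip_width: 0.0563
grasp_force: 64.2
```

{"op": "carry_out", "data": {
  "increments": [5, -3.14, 2.39, 0, 0, 5, -3.14, 2.39, 0, 0, 5, -3.14, 2.39, 0, 0, 5, -3.18, 2.38, 0, 0, 5, 0, 0, 0, 0.14]
}}

```text
clock: 31.92
eef_pos: [0.6416, 0.0459, 0.1407]
tool_rot: [-0.052, 0.999, 0.0, -0.001]
ft_force: [-0.6, 0.2, -1.2]
grip_width: 0.0564
grasp_force: 64.1
```

{"op": "carry_out", "data": {
  "increments": [5, 0, 0, 0, 0.14, 5, 0, 0, 0, 0.144, 5, 0, 0, 2, 0, 5, 0, 0, 0, 0, 5, 0, 0, 0, 0]
}}

```text
clock: 32.55
eef_pos: [0.6407, 0.0431, 0.1224]
tool_rot: [0.09, 0.996, -0.0, -0.001]
ft_force: [0.9, 0.2, -0.6]
grip_width: 0.0564
grasp_force: 64.2
```

Run:
```python
from h import *
state(); f=go(642.8,41.9,79.5,79.7)
```

```text
t 32.5 tcp [640.7  43.1 122.4] psi 79.7 j6 [0.07 0.25] F [ 0.9  0.2 -0.6] w 56.4 g 64.2
-> cm [-0.23 -0.08  4.29] turn 0.0
```

{"op": "carry_out", "data": {
  "increments": [5, -0.2, -0.1, 2, 0, 5, 0, 0, 1.7, 0, 5, 0, 0, 0, 0, 5, 0, 0, 0, 0, 5, 0, 0, 0, 0]
}}

```text
clock: 33.17
eef_pos: [0.6435, 0.0419, 0.0868]
tool_rot: [0.09, 0.996, 0.0, 0.001]
ft_force: [0.2, -1.1, -0.6]
grip_width: 0.0563
grasp_force: 64.2
```

Run:
```python
from h import *
state(); f=go(642.8,41.9,79,79.7)
```

```text
t 33.2 tcp [643.5  41.9  86.8] psi 79.7 j6 [0.06 0.24] F [ 0.2 -1.1 -0.6] w 56.3 g 64.2
-> cm [ 0.07 -0.01  0.78] turn 0.0
```

{"op": "carry_out", "data": {
  "increments": [5, 0, 0, 0.7, 0, 5, 0, 0, 0, 0, 8.5, 0, 0, 0, 0, 8.5, 0, 0, 0, 0, 8.5, 0, 0, 0, 0]
}}

```text
clock: 33.8
eef_pos: [0.6427, 0.0418, 0.0786]
tool_rot: [0.09, 0.996, -0.0, -0.0]
ft_force: [0.0, 0.4, -0.4]
grip_width: 0.0849
grasp_force: 0.0
```

{"op": "carry_out", "data": {
  "increments": [8.5, 0, 0, -2, 0, 8.5, 0, 0, -4, 0, 8.5, 0, 0, -4, 0, 8.5, 0, 0, -4, 0, 8.5, 0, 0, -2, 0]
}}

```text
clock: 34.42
eef_pos: [0.6437, 0.0419, 0.2419]
tool_rot: [0.09, 0.996, 0.0, 0.002]
ft_force: [-0.1, 0.0, 0.5]
grip_width: 0.0848
grasp_force: 0.0
```

Run:
```python
from meas import *
state()
c=bot.camera("wrist"); boxes(c,"tray1",.087,.107)
f=go(434.6,-384.2,150,57.4)
```

```text
t 34.4 tcp [643.7  41.9 241.9] psi 79.7 j6 [0.06 0.24] F [-0.1  0.   0.5] w 84.8 g 0.0
tray1 0.65 [642.6  41.8] [90.2 58.1] -10.274276733398438 96.16749380545875 4998
-> cm [ 13.02 -45.67   9.22] turn 0.389
  return _methods._mean(a, axis=axis, dtype=dtype,
  ret = ret.dtype.type(ret / rcount)
```

{"op": "carry_out", "data": {
  "increments": [8.5, 1.08, -3.8, 0, 0, 8.5, 1.08, -3.8, 0, 0, 8.5, 1.08, -3.8, 0, 0, 8.5, 1.08, -3.8, 0, 0, 8.5, 1.08, -3.8, 0, 0]
}}

```text
clock: 35.15
eef_pos: [0.5543, -0.1364, 0.237]
tool_rot: [0.09, 0.996, 0.0, -0.001]
ft_force: [0.6, 0.2, -0.1]
grip_width: 0.085
grasp_force: 0.0
```

{"op": "carry_out", "data": {
  "increments": [8.5, 1.08, -3.8, 1, 0, 8.5, 1.08, -3.8, 2, 0, 8.5, 1.08, -3.8, 2, 0, 8.5, 1.08, -3.8, 2, 0, 8.5, 1.1, -3.8, 2, 0]
}}

```text
clock: 35.78
eef_pos: [0.4669, -0.3133, 0.1466]
tool_rot: [0.09, 0.996, 0.001, -0.001]
ft_force: [0.3, -1.1, 0.4]
grip_width: 0.085
grasp_force: 0.0
```

{"op": "carry_out", "data": {
  "increments": [8.5, 1.1, -3.8, 2, 0, 8.5, 1.1, -3.87, 2, 0.13, 8.5, 0, 0, 2, 0.13, 8.5, 0, 0, 0, 0.13, 8.5, 0, 0, 0, 0]
}}

```text
clock: 36.4
eef_pos: [0.432, -0.3836, 0.0871]
tool_rot: [0.281, 0.96, 0.001, -0.001]
ft_force: [-0.7, 0.2, -0.1]
grip_width: 0.0845
grasp_force: 0.0
```

Run:
```python
from meas import *
state(); go(434.6,-384.2,3,57.4)
c=bot.camera("wrist"); boxes(c,"tray1",.01,.03)
```

```text
t 36.4 tcp [ 432.  -383.6   87.1] psi 57.4 j6 [-0.73 -0.16] F [-0.7  0.2 -0.1] w 84.5 g 0.0
-> cm [-0.25  0.09  8.41] turn 0.0
tray1 0.97 [ 556.2 -345.7] [85.3 57.8] 10.136003494262695 20.8389563596732 1915
tray1 0.76 [ 434.7 -384.6] [90.6 57.9] -32.7128791809082 21.13825275687492 8465
```

{"op": "carry_out", "data": {
  "increments": [8.5, 0, 0, 3, 0, 8.5, 0, 0, 3, 0, 8.5, 0, 0, 2.2, 0, 8.5, 0, 0, 0, 0, 8.5, 0, 0, 0, 0]
}}

```text
clock: 37.12
eef_pos: [0.4338, -0.3847, 0.0078]
tool_rot: [0.281, 0.96, -0.0, 0.001]
ft_force: [0.6, -0.6, 0.2]
grip_width: 0.0851
grasp_force: 0.0
```

Run:
```python
from meas import *
state(); go(434.7,-384.4,3,57.3)
```

```text
t 37.1 tcp [ 433.8 -384.7    7.8] psi 57.4 j6 [-0.73 -0.16] F [ 0.6 -0.6  0.2] w 85.1 g 0.0
-> cm [-0.06  0.07  0.48] turn 0.002
```

{"op": "carry_out", "data": {
  "increments": [8.5, 0, 0, 0.5, 0, 8.5, 0, 0, 0, 0, 5, 0, 0, 0, 0, 5, 0, 0, 0, 0, 5, 0, 0, 0, 0]
}}

```text
clock: 37.75
eef_pos: [0.4336, -0.3847, 0.0026]
tool_rot: [0.281, 0.96, -0.0, 0.001]
ft_force: [-0.3, 0.5, 4.2]
grip_width: 0.0566
grasp_force: 65.8
```

{"op": "carry_out", "data": {
  "increments": [5, 0, 0, 0, 0, 5, 0, 0, -1, 0, 5, 0, 0, -5, 0, 5, 0, 0, -5, 0, 5, 0, 0, -4, 0]
}}

```text
clock: 38.38
eef_pos: [0.4331, -0.3843, 0.1539]
tool_rot: [0.281, 0.96, -0.0, 0.0]
ft_force: [1.3, -0.6, -0.3]
grip_width: 0.0566
grasp_force: 65.2
```

{"op": "carry_out", "data": {
  "increments": [5, 0, 0, -1, 0, 5, 0, 0, 0, 0, 5, 0, 0, 0, 0, 5, 0, 0, 0, 0, 5, 0, 0, 0, 0]
}}

```text
clock: 39.0
eef_pos: [0.4327, -0.3839, 0.1606]
tool_rot: [0.281, 0.96, 0.0, -0.001]
ft_force: [-0.2, 0.4, -0.8]
grip_width: 0.0568
grasp_force: 65.2
```

Run:
```python
from h import *
state(); f=go(642.8,41.9,160,79.7)
```

```text
t 39.0 tcp [ 432.7 -383.9  160.6] psi 57.4 j6 [-0.73 -0.16] F [-0.2  0.4 -0.8] w 56.8 g 65.2
-> cm [ 5.27 47.18  0.06] turn -0.39
```

{"op": "carry_out", "data": {
  "increments": [5, 0.44, 3.93, 0, 0, 5, 0.44, 3.93, 0, 0, 5, 0.44, 3.93, 0, 0, 5, 0.44, 3.93, 0, 0, 5, 0.44, 3.93, 0, 0]
}}

```text
clock: 39.62
eef_pos: [0.5209, -0.2057, 0.1615]
tool_rot: [0.281, 0.96, -0.0, -0.0]
ft_force: [1.2, -0.0, -0.4]
grip_width: 0.0566
grasp_force: 65.2
```

{"op": "carry_out", "data": {
  "increments": [5, 0.44, 3.93, 0, 0, 5, 0.44, 3.93, 0, 0, 5, 0.44, 3.93, 0, 0, 5, 0.44, 3.93, 0, 0, 5, 0.44, 3.93, 0, 0]
}}

```text
clock: 40.25
eef_pos: [0.6084, -0.0284, 0.1614]
tool_rot: [0.281, 0.96, -0.0, -0.0]
ft_force: [0.3, 0.2, -0.6]
grip_width: 0.0562
grasp_force: 65.2
```

{"op": "carry_out", "data": {
  "increments": [5, 0.44, 3.93, 0, 0, 5, 0.4, 3.93, 0, -0.13, 5, 0, 0, 0, -0.13, 5, 0, 0, 0, -0.13, 5, 0, 0, 2, 0]
}}

```text
clock: 40.88
eef_pos: [0.6448, 0.0415, 0.1429]
tool_rot: [0.089, 0.996, 0.0, 0.002]
ft_force: [-0.1, 0.4, -1.6]
grip_width: 0.0566
grasp_force: 65.2
```

{"op": "carry_out", "data": {
  "increments": [5, 0, 0, 2, 0, 5, 0, 0, 0, 0, 5, 0, 0, 0, 0, 5, 0, 0, 0, 0, 5, 0, 0, 0, 0]
}}

```text
clock: 41.5
eef_pos: [0.6439, 0.0411, 0.1227]
tool_rot: [0.09, 0.996, 0.0, 0.001]
ft_force: [1.2, -0.0, -1.2]
grip_width: 0.0564
grasp_force: 65.2
```

Run:
```python
from h import *
state(); f=go(642.8,41.9,98.5,79.7)
```

```text
t 41.5 tcp [643.9  41.1 122.7] psi 79.7 j6 [0.06 0.24] F [ 1.2 -0.  -1.2] w 56.4 g 65.2
-> cm [0.12 0.06 2.42] turn -0.0
```

{"op": "carry_out", "data": {
  "increments": [5, 0.1, 0.1, 1.5, 0, 5, 0, 0, 0.5, 0, 5, 0, 0, 0, 0, 5, 0, 0, 0, 0, 5, 0, 0, 0, 0]
}}

```text
clock: 42.12
eef_pos: [0.6429, 0.0423, 0.1022]
tool_rot: [0.09, 0.996, 0.0, 0.0]
ft_force: [0.1, 0.6, -0.3]
grip_width: 0.0565
grasp_force: 65.2
```

Run:
```python
from h import *
state(); f=go(642.8,41.9,98,79.7)
```

```text
t 42.1 tcp [642.9  42.3 102.2] psi 79.7 j6 [0.07 0.25] F [ 0.1  0.6 -0.3] w 56.5 g 65.2
-> cm [ 0.   -0.04  0.42] turn -0.0
```

{"op": "carry_out", "data": {
  "increments": [5, 0, 0, 0.4, 0, 5, 0, 0, 0, 0, 8.5, 0, 0, 0, 0, 8.5, 0, 0, 0, 0, 8.5, 0, 0, 0, 0]
}}

```text
clock: 42.75
eef_pos: [0.6427, 0.0422, 0.0979]
tool_rot: [0.09, 0.996, 0.0, 0.0]
ft_force: [1.0, -0.3, 0.7]
grip_width: 0.0849
grasp_force: 0.0
```

{"op": "carry_out", "data": {
  "increments": [8.5, 0, 0, -2, 0, 8.5, 0, 0, -4, 0, 8.5, 0, 0, -4, 0, 8.5, 0, 0, -4, 0, 8.5, 0, 0, -1, 0]
}}

```text
clock: 43.38
eef_pos: [0.6441, 0.0423, 0.2516]
tool_rot: [0.09, 0.996, 0.001, 0.003]
ft_force: [-0.8, 0.2, -0.6]
grip_width: 0.0854
grasp_force: 0.0
```

Run:
```python
from meas import *
state()
c=bot.camera("wrist"); boxes(c,"tray1",.107,.127)
c=bot.camera("side"); boxes(c,"tray1",.01,.03);boxes(c,"spent",.018,.032)
f=go(559.5,-343.5,150,100.5)
```

```text
t 43.4 tcp [644.1  42.3 251.6] psi 79.7 j6 [0.07 0.25] F [-0.8  0.2 -0.6] w 85.4 g 0.0
tray1 0.63 [643.3  41.9] [89.9 58. ] -10.243728637695312 116.18359725557595 5198
tray1 0.93 [ 558.7 -346.5] [92.1 61.2] 11.79194450378418 19.457656485673212 774
spent 0.76 [420.1 229. ] [90.4 63.1] 3.07377028465271 22.307529507263226 327
-> cm [  1.19 -39.42   9.57] turn -0.363
  return _methods._mean(a, axis=axis, dtype=dtype,
  ret = ret.dtype.type(ret / rcount)
```

{"op": "carry_out", "data": {
  "increments": [8.5, 0.12, -3.94, 0, 0, 8.5, 0.12, -3.94, 0, 0, 8.5, 0.12, -3.94, 0, 0, 8.5, 0.12, -3.94, 0, 0, 8.5, 0.12, -3.94, 0, 0]
}}

```text
clock: 44.25
eef_pos: [0.6003, -0.1515, 0.2457]
tool_rot: [0.09, 0.996, 0.0, -0.002]
ft_force: [0.7, 0.3, -0.1]
grip_width: 0.0848
grasp_force: 0.0
```

{"op": "carry_out", "data": {
  "increments": [8.5, 0.12, -3.94, 1, 0, 8.5, 0.12, -3.94, 2, 0, 8.5, 0.12, -3.94, 3, 0, 8.5, 0.12, -3.94, 3, 0, 8.5, 0.12, -3.94, 2, -0.12]
}}

```text
clock: 44.88
eef_pos: [0.5582, -0.3434, 0.1338]
tool_rot: [0.028, 1.0, 0.001, -0.002]
ft_force: [-0.2, -0.3, -0.9]
grip_width: 0.0849
grasp_force: 0.0
```

{"op": "carry_out", "data": {
  "increments": [8.5, 0, 0, 2, -0.12, 8.5, 0, 0, 2, -0.123, 8.5, 0, 0, 0, 0, 8.5, 0, 0, 0, 0, 8.5, 0, 0, 0, 0]
}}

```text
clock: 45.5
eef_pos: [0.561, -0.3434, 0.0988]
tool_rot: [-0.091, 0.996, -0.001, 0.001]
ft_force: [-0.1, -0.4, 0.8]
grip_width: 0.085
grasp_force: 0.0
```

Run:
```python
from meas import *
state(); go(559.5,-343.5,3,100.5)
c=bot.camera("wrist"); boxes(c,"tray1",.01,.03)
```

```text
t 45.5 tcp [ 561.  -343.4   98.8] psi 100.5 j6 [-0.55 -0.73] F [-0.1 -0.4  0.8] w 85.0 g 0.0
-> cm [0.15 0.01 9.58] turn -0.001
```

Run:
```python
from meas import *
state()
c=bot.camera("wrist"); boxes(c,"tray1",.01,.03,.1); W=cloud(c)
m=(W[...,2]>.015)&(W[...,2]<.026)&(np.hypot(W[...,0]-.56,W[...,1]+.344)<.07)
print(m.sum(),rect(W,m,.015,.026) if m.sum() else "")
```

```text
t 45.6 tcp [ 560.9 -343.4   98.9] psi 100.5 j6 [-0.55 -0.73] F [ 0.  -0.  -0.4] w 85.3 g 0.0
tray1 0.87 [ 559.8 -345.2] [91.4 58. ] 10.16477108001709 21.163004269560638 8000
7927 (array([ 559.8, -345.2]), array([91.4, 58. ]), 10.16477108001709, np.float64(21.168591613881045), 7927)
```

{"op": "carry_out", "data": {
  "increments": [8.5, 0.1, -0.16, 3, 0, 8.5, 0, 0, 3, 0, 8.5, 0, 0, 3, 0, 8.5, 0, 0, 0.55, 0, 8.5, 0, 0, 0, 0]
}}

```text
clock: 46.32
eef_pos: [0.5599, -0.3451, 0.0027]
tool_rot: [-0.091, 0.996, -0.0, 0.0]
ft_force: [-0.2, -1.3, 0.4]
grip_width: 0.0852
grasp_force: 0.0
```

{"op": "carry_out", "data": {
  "increments": [8.5, 0, 0, 0, 0, 5, 0, 0, 0, 0, 5, 0, 0, 0, 0, 5, 0, 0, 0, 0, 5, 0, 0, 0, 0]
}}

```text
clock: 46.95
eef_pos: [0.5606, -0.3456, 0.0039]
tool_rot: [-0.091, 0.996, -0.001, 0.001]
ft_force: [-0.4, 0.7, 5.5]
grip_width: 0.0561
grasp_force: 66.0
```

{"op": "carry_out", "data": {
  "increments": [5, 0, 0, -1, 0, 5, 0, 0, -5, 0, 5, 0, 0, -5, 0, 5, 0, 0, -5, 0, 5, 0, 0, -1, 0]
}}

```text
clock: 47.58
eef_pos: [0.5616, -0.3462, 0.1774]
tool_rot: [-0.091, 0.996, -0.002, 0.003]
ft_force: [-0.1, 0.1, -1.5]
grip_width: 0.0564
grasp_force: 65.4
```

Run:
```python
from h import *
state(); f=go(642.8,41.9,170,79.7)
```

```text
t 47.6 tcp [ 561.6 -346.2  177.4] psi 100.5 j6 [-0.55 -0.74] F [-0.1  0.1 -1.5] w 56.4 g 65.4
-> cm [-15.06  36.68   0.74] turn 0.363
```

10 rows of (-1.51, 3.67).

{"op": "carry_out", "data": {
  "increments": [5, -1.51, 3.66, 0, 0, 5, -1.51, 3.66, 0, 0, 5, -1.51, 3.66, 0, 0, 5, -1.51, 3.66, 0, 0, 5, -1.51, 3.66, 0, 0]
}}

```text
clock: 48.2
eef_pos: [0.5996, -0.1498, 0.1706]
tool_rot: [-0.091, 0.996, 0.001, -0.001]
ft_force: [-0.4, 0.1, -0.9]
grip_width: 0.0569
grasp_force: 65.3
```

{"op": "carry_out", "data": {
  "increments": [5, -1.51, 3.66, 0, 0, 5, -1.51, 3.66, 0, 0, 5, -1.51, 3.66, 0, 0, 5, -1.51, 3.66, 0, 0, 5, -1.51, 3.66, 0, 0.12]
}}

```text
clock: 48.82
eef_pos: [0.6405, 0.0436, 0.1705]
tool_rot: [-0.03, 1.0, -0.0, -0.002]
ft_force: [1.0, -0.9, -0.6]
grip_width: 0.0563
grasp_force: 65.3
```

{"op": "carry_out", "data": {
  "increments": [5, 0, 0, 0, 0.12, 5, 0, 0, 1, 0.123, 5, 0, 0, 2, 0, 5, 0, 0, 0, 0, 5, 0, 0, 0, 0]
}}

```text
clock: 49.45
eef_pos: [0.6411, 0.0423, 0.142]
tool_rot: [0.09, 0.996, -0.0, -0.001]
ft_force: [-0.2, 0.0, -0.5]
grip_width: 0.056
grasp_force: 65.3
```

Run:
```python
from h import *
state(); f=go(642.8,41.9,119,79.7)
```

```text
t 49.5 tcp [641.1  42.3 142. ] psi 79.7 j6 [0.07 0.25] F [-0.2  0.  -0.5] w 56.0 g 65.3
-> cm [-0.17 -0.01  2.3 ] turn -0.0
```

{"op": "carry_out", "data": {
  "increments": [5, -0.1, 0, 1.3, 0, 5, 0, 0, 0.6, 0, 5, 0, 0, 0, 0, 5, 0, 0, 0, 0, 5, 0, 0, 0, 0]
}}

```text
clock: 50.08
eef_pos: [0.6427, 0.0422, 0.1238]
tool_rot: [0.09, 0.996, 0.0, 0.0]
ft_force: [-1.1, 0.4, -1.5]
grip_width: 0.0563
grasp_force: 65.3
```

Run:
```python
from h import *
state(); f=go(642.8,41.9,119,79.7)
```

```text
t 50.1 tcp [642.7  42.2 123.8] psi 79.7 j6 [0.07 0.25] F [-1.1  0.4 -1.5] w 56.3 g 65.3
-> cm [-0.02 -0.03  0.48] turn -0.0
```

{"op": "carry_out", "data": {
  "increments": [5, 0, 0, 0.45, 0, 5, 0, 0, 0, 0, 8.5, 0, 0, 0, 0, 8.5, 0, 0, 0, 0, 8.5, 0, 0, 0, 0]
}}

```text
clock: 50.7
eef_pos: [0.6423, 0.0422, 0.1187]
tool_rot: [0.09, 0.996, -0.0, -0.0]
ft_force: [-0.9, 0.3, -0.0]
grip_width: 0.0848
grasp_force: 0.0
```

{"op": "carry_out", "data": {
  "increments": [8.5, 0, 0, -2, 0, 8.5, 0, 0, -4, 0, 8.5, 0, 0, -4, 0, 8.5, 0, 0, -3, 0, 8.5, 0, 0, 0, 0]
}}

```text
clock: 51.32
eef_pos: [0.644, 0.0423, 0.2523]
tool_rot: [0.09, 0.996, 0.001, 0.003]
ft_force: [-0.3, 0.2, -0.0]
grip_width: 0.0848
grasp_force: 0.0
```

Run:
```python
from meas import *
state()
c=bot.camera("wrist"); boxes(c,"tray1",.127,.147); cv2.imwrite("pics/w4.png",c["pixels"])
W=cloud(c); m=(W[...,2]>.13)&(W[...,2]<.142)&(np.hypot(W[...,0]-.64,W[...,1]-.042)<.07); print(rect(W,m,.13,.142))
c=bot.camera("side"); boxes(c,"tray1",.01,.147);boxes(c,"spent",.018,.032); boxes(c,"cover",.03,.05)
f=go(428,86,150,76)
```

```text
t 51.3 tcp [644.   42.3 252.3] psi 79.7 j6 [0.07 0.25] F [-0.3  0.2 -0. ] w 84.8 g 0.0
tray1 0.83 [641.8  42.1] [90.5 58. ] -10.367546081542969 136.1490681865144 6048
(array([641.8,  42.1]), array([90.5, 58. ]), -10.381431579589844, np.float64(136.14978277304246), 6043)
tray1 0.72 [640.3  40.3] [90.4 63.8] -9.195877075195312 133.67466482179168 519
tray1 0.67 [625.9  22.5] [102.6  46.2] -39.567535400390625 64.70562402606161 212
tray1 0.52 [637.2  13.5] [89.3 14. ] -15.364715576171875 104.58913884880604 167
tray1 0.51 [632.5  15.7] [93.4 31.1] -27.447132110595703 84.82126844469722 206
spent 0.61 [417.4 229.1] [84.5 66.5] 2.111729621887207 22.482242166957654 308
cover 0.91 [425.7  84.8] [58. 21.] -12.202880859375 37.69348985550835 101
-> cm [21.81  0.49  9.7 ] turn 0.065
  return _methods._mean(a, axis=axis, dtype=dtype,
  ret = ret.dtype.type(ret / rcount)
```

View pics/w4.png

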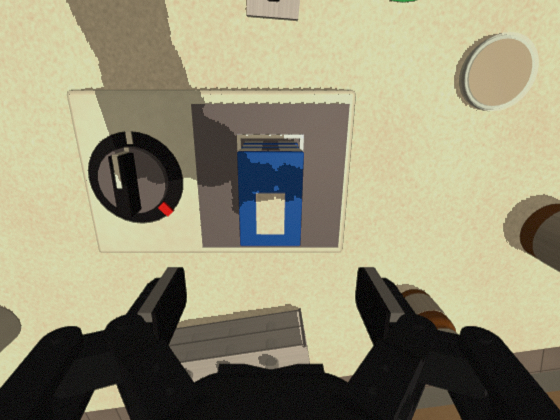

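The pile is square at (270,200) and within 1 mm of the outline's centre; the dial pointer is still at the off mark. Now the plate.

{"op": "carry_out", "data": {
  "increments": [8.5, 3.6, 0.1, 0, 0, 8.5, 3.6, 0.1, 0, 0, 8.5, 3.6, 0.1, 0, 0, 8.5, 3.6, 0.1, 0, 0, 8.5, 3.6, 0.1, 2, 0]
}}

```text
clock: 52.25
eef_pos: [0.4658, 0.0796, 0.2292]
tool_rot: [0.09, 0.996, 0.0, 0.001]
ft_force: [0.3, 1.2, -1.0]
grip_width: 0.0848
grasp_force: 0.0
```

{"op": "carry_out", "data": {
  "increments": [5, 3.8, 0, 4, 0.065, 5, 0, 0, 4, 0, 5, 0, 0, 0, 0, 5, 0, 0, 0, 0, 5, 0, 0, 0, 0]
}}

```text
clock: 52.88
eef_pos: [0.4306, 0.0863, 0.1504]
tool_rot: [0.122, 0.992, 0.001, 0.002]
ft_force: [-0.3, -0.4, 0.0]
grip_width: 0.0502
grasp_force: 0.0
```

Run:
```python
from meas import *
state()
c=bot.camera("wrist"); W=cloud(c)
near=np.hypot(W[...,0]-.428,W[...,1]-.086)<.06
print("rib",rect(W,near,.035,.046)); print("plate",rect(W,near,.005,.014))
for d in bot.place_of(c,"cover")[:2]: print(d["p"],w(c,d["xyz"])*1000)
go(428,86,12,76)
```

```text
t 52.9 tcp [430.6  86.3 150.4] psi 76.0 j6 [0.2  0.44] F [-0.3 -0.4  0. ] w 50.2 g 0.0
rib (array([426. ,  87.3]), array([59.3, 13.2]), -14.452560424804688, np.float64(40.96995647620455), 993)
plate (array([426.3,  86.9]), array([88.1, 58.1]), -14.243881225585938, np.float64(9.097891071430302), 4054)
0.63 [422.90181551  87.44269419   3.37678359]
-> cm [ 0.2  -0.08 13.8 ] turn -0.001
```

{"op": "carry_out", "data": {
  "increments": [5, 0.35, 0, 3.5, 0, 5, 0, 0, 3.5, 0, 5, 0, 0, 3, 0, 5, 0, 0, 3, 0, 5, 0, 0, 0, 0]
}}

```text
clock: 53.6
eef_pos: [0.424, 0.0866, 0.0176]
tool_rot: [0.122, 0.993, -0.001, -0.002]
ft_force: [-0.0, 0.6, 1.0]
grip_width: 0.0504
grasp_force: 0.0
```

{"op": "carry_out", "data": {
  "increments": [5, 0, 0, 0.3, 0, 5, 0, 0, 0, 0, 5, 0, 0, 0, 0, 5, 0, 0, 0, 0, 5, 0, 0, 0, 0]
}}

```text
clock: 54.22
eef_pos: [0.4256, 0.087, 0.0161]
tool_rot: [0.122, 0.993, 0.0, 0.0]
ft_force: [-0.5, 0.4, 0.8]
grip_width: 0.05
grasp_force: 0.0
```

Run:
```python
from meas import *
state()
go(426.5,87,13,75.7)
```

```text
t 54.2 tcp [425.6  87.   16.1] psi 76.0 j6 [0.2  0.45] F [-0.5  0.4  0.8] w 50.0 g 0.0
-> cm [-0.09  0.02  0.31] turn 0.005
```

{"op": "carry_out", "data": {
  "increments": [5, 0, 0, 0.2, 0, 0.8, 0, 0, 0, 0, 0.8, 0, 0, 0, 0, 0.8, 0, 0, 0, 0, 0.8, 0, 0, 0, 0]
}}

```text
clock: 54.85
eef_pos: [0.4254, 0.0871, 0.0139]
tool_rot: [0.122, 0.993, 0.0, -0.0]
ft_force: [0.3, 0.2, 1.6]
grip_width: 0.0131
grasp_force: 59.2
```

{"op": "carry_out", "data": {
  "increments": [0.8, 0, 0, 0, 0, 0.8, 0, 0, -1, 0, 0.8, 0, 0, -5, 0, 0.8, 0, 0, -5, 0, 0.8, 0, 0, -5, 0]
}}

```text
clock: 55.48
eef_pos: [0.4247, 0.0867, 0.1754]
tool_rot: [0.122, 0.993, -0.0, -0.0]
ft_force: [0.8, -0.1, -2.8]
grip_width: 0.013
grasp_force: 59.2
```

{"op": "carry_out", "data": {
  "increments": [0.8, 0, 0, -2, 0, 0.8, 0, 0, 0, 0, 0.8, 0, 0, 0, 0, 0.8, 0, 0, 0, 0, 0.8, 0, 0, 0, 0]
}}

```text
clock: 56.1
eef_pos: [0.4247, 0.0868, 0.1927]
tool_rot: [0.122, 0.993, -0.0, -0.001]
ft_force: [0.0, 0.6, -4.1]
grip_width: 0.0127
grasp_force: 59.4
```

Run:
```python
from meas import *
state()
go(642.8,41.9,190,79.4)
c=bot.camera("wrist"); W=cloud(c); t=bot.get_obs()["eef_pos"]
near=np.hypot(W[...,0]-t[0],W[...,1]-t[1])<.07
print("rib",rect(W,near,t[2]-.0+.015,t[2]+.035)); print("plate",rect(W,near,t[2]-.02,t[2]+.005))
```

```text
t 56.1 tcp [424.7  86.8 192.7] psi 76.0 j6 [0.2  0.45] F [ 0.   0.6 -4.1] w 12.7 g 59.4
-> cm [-22.25   0.93   0.27] turn -0.06
rib (array([423.7,  84.4]), array([59.8, 37.7]), -34.73478698730469, np.float64(219.69425988565354), 4832)
plate (array([425.5,  86.3]), array([88.6, 58.3]), -14.03607177734375, np.float64(187.90267547710405), 7492)
```

{"op": "carry_out", "data": {
  "increments": [0.8, -3.7, 0.15, 0, 0, 0.8, -3.7, 0.15, 0, 0, 0.8, -3.7, 0.15, 0, 0, 0.8, -3.7, 0.15, 0, 0, 0.8, -3.7, 0.15, 0, 0]
}}

```text
clock: 56.78
eef_pos: [0.6077, 0.0491, 0.1929]
tool_rot: [0.122, 0.993, -0.0, -0.001]
ft_force: [0.4, 1.0, -3.5]
grip_width: 0.0129
grasp_force: 59.3
```

{"op": "carry_out", "data": {
  "increments": [0.8, -3.7, 0.15, 0, -0.06, 0.8, 0, 0, 1, 0, 0.8, 0, 0, 1.5, 0, 0.8, 0, 0, 0, 0, 0.8, 0, 0, 0, 0]
}}

```text
clock: 57.4
eef_pos: [0.6422, 0.0422, 0.169]
tool_rot: [0.092, 0.996, 0.0, -0.0]
ft_force: [-0.4, -0.2, -2.8]
grip_width: 0.013
grasp_force: 59.2
```

Run:
```python
from meas import *
state()
go(642.5,42,149.5,79.4)
c=bot.camera("wrist"); W=cloud(c); t=bot.get_obs()["eef_pos"]
near=np.hypot(W[...,0]-t[0],W[...,1]-t[1])<.07
print("plate",rect(W,near,t[2]-.012,t[2]+.005))
```

```text
t 57.4 tcp [642.2  42.2 169. ] psi 79.4 j6 [0.07 0.25] F [-0.4 -0.2 -2.8] w 13.0 g 59.2
-> cm [-0.03 -0.01  1.95] turn 0.001
plate (array([642.5,  41.8]), array([87.4, 58.4]), -10.75244140625, np.float64(164.18274191294105), 7452)
```

{"op": "carry_out", "data": {
  "increments": [0.8, 0, 0, 1, 0, 0.8, 0, 0, 0.6, 0, 0.8, 0, 0, 0, 0, 0.8, 0, 0, 0, 0, 0.8, 0, 0, 0, 0]
}}

```text
clock: 58.08
eef_pos: [0.6432, 0.0419, 0.1531]
tool_rot: [0.092, 0.996, 0.0, 0.0]
ft_force: [-0.2, -0.3, -3.2]
grip_width: 0.0131
grasp_force: 59.2
```

Run:
```python
from meas import *
state()
go(642.5,42,149.5,79.4)
```

```text
t 58.1 tcp [643.2  41.9 153.1] psi 79.4 j6 [0.07 0.25] F [-0.2 -0.3 -3.2] w 13.1 g 59.2
-> cm [ 0.07 -0.    0.36] turn 0.0
```

{"op": "carry_out", "data": {
  "increments": [0.8, 0, 0, 0.35, 0, 0.8, 0, 0, 0, 0, 4, 0, 0, 0, 0, 4, 0, 0, 0, 0, 4, 0, 0, 0, 0]
}}

```text
clock: 58.7
eef_pos: [0.6433, 0.0419, 0.1498]
tool_rot: [0.092, 0.996, 0.0, 0.0]
ft_force: [0.7, -0.2, 0.1]
grip_width: 0.0399
grasp_force: 0.0
```

{"op": "carry_out", "data": {
  "increments": [4, 0, 0, -1, 0, 4, 0, 0, -3, 0, 4, 0, 0, -4, 0, 4, 0, 0, -3, 0, 8.5, 0, 0, 0, 0]
}}

```text
clock: 59.32
eef_pos: [0.6447, 0.042, 0.2637]
tool_rot: [0.092, 0.996, 0.001, 0.004]
ft_force: [-0.4, 0.5, 0.6]
grip_width: 0.0567
grasp_force: 0.0
```

Run:
```python
from meas import *
state()
c=bot.camera("wrist"); W=cloud(c); near=np.hypot(W[...,0]-.6428,W[...,1]-.042)<.07
print("plate",rect(W,near,.139,.15)); print("rib",rect(W,near,.17,.182)); print("tray top left?",rect(W,near,.128,.138) if (near&(W[...,2]>.128)&(W[...,2]<.138)).sum() else 0)
dial(c,(.6136,-.1151))
c=bot.camera("scene"); boxes(c,"spent",.018,.032)
f=go(614,-115.2,230,79.5); go(614,-115.2,64,79.5,f)
```

```text
t 59.3 tcp [644.7  42.  263.7] psi 79.4 j6 [0.07 0.25] F [-0.4  0.5  0.6] w 56.7 g 0.0
plate (array([644. ,  41.4]), array([88.4, 58.2]), -10.731613159179688, np.float64(144.10267869808945), 4578)
rib (array([643.4,  41.6]), array([59.2, 13.7]), -10.211219787597656, np.float64(175.94917095702746), 1163)
tray top left? (array([599.2,  50.1]), array([57.7,  3.7]), 79.36476135253906, np.float64(135.592326548792), 281)
bar ctr [ 613.3 -114.9] [16.6 68.6] dir -10.5
tab 117 [655.3 -89.7  50.9] ang 30.9 r 48.9
ptr 125 [ 597.5 -112.3   87.7] ang 170.6 r 16.0
off 609 [ 629.  -139.3   46.1] ang -57.2 r 29.0
spent 0.72 [424.  231.8] [92.2 57.2] 2.5401179790496826 23.119268557551752 331
-> cm [ -0.08 -15.96   2.85] turn -0.002
-> cm [ 0.   0.  16.6] turn -0.0
```

The plate sits square on the pile, within about 1.5 mm. Last comes the dial, from 169.5° to 31°, which is 2.417 rad clockwise.

{"op": "carry_out", "data": {
  "increments": [6, 0, -4, 0, 0, 6, 0, -4, 0, 0, 6, 0, -4, 0, 0, 6, 0, -4, 2, 0, 6, 0, 0, 2, 0]
}}

```text
clock: 60.1
eef_pos: [0.6121, -0.1184, 0.2173]
tool_rot: [0.095, 0.996, -0.0, -0.001]
ft_force: [-0.3, -0.1, 0.2]
grip_width: 0.06
grasp_force: 0.0
```

{"op": "carry_out", "data": {
  "increments": [6, 0, 0, 4, 0, 6, 0, 0, 3, 0, 6, 0, 0, 2, 0, 6, 0, 0, 0, 0, 6, 0, 0, 0, 0]
}}

```text
clock: 60.72
eef_pos: [0.6136, -0.1154, 0.1294]
tool_rot: [0.092, 0.996, 0.0, -0.0]
ft_force: [0.0, -0.2, 0.2]
grip_width: 0.0601
grasp_force: 0.0
```

Run:
```python
from meas import *
state(); go(613.8,-115.1,64,79.5)
```

```text
t 60.7 tcp [ 613.6 -115.4  129.4] psi 79.4 j6 [-0.19 -0.  ] F [ 0.  -0.2  0.2] w 60.1 g 0.0
-> cm [-0.01  0.03  6.54] turn -0.002
```

{"op": "carry_out", "data": {
  "increments": [6, 0, 0, 2.5, 0, 5, 0, 0, 2.5, 0, 4, 0, 0, 1.4, 0, 4, 0, 0, 0, 0, 4, 0, 0, 0, 0]
}}

```text
clock: 61.35
eef_pos: [0.6145, -0.1156, 0.0666]
tool_rot: [0.092, 0.996, -0.0, 0.001]
ft_force: [-0.2, 1.0, -0.1]
grip_width: 0.04
grasp_force: 0.0
```

{"op": "carry_out", "data": {
  "increments": [1, 0, 0, 0, 0, 1, 0, 0, 0, 0, 1, 0, 0, 0, 0, 1, 0, 0, 0, 0, 1, 0, 0, 0, 0]
}}

```text
clock: 61.98
eef_pos: [0.6145, -0.1153, 0.0667]
tool_rot: [0.092, 0.996, 0.0, 0.001]
ft_force: [-0.4, 1.0, 5.5]
grip_width: 0.0145
grasp_force: 59.8
```

{"op": "carry_out", "data": {
  "increments": [1, 0, 0, 0, 0.175, 1, 0, 0, 0, 0.175, 1, 0, 0, 0, 0.175, 1, 0, 0, 0, 0.175, 1, 0, 0, 0, 0.175]
}}

```text
clock: 62.6
eef_pos: [0.6142, -0.1157, 0.0667]
tool_rot: [0.508, 0.861, 0.0, 0.001]
ft_force: [-1.5, 0.1, 7.1]
grip_width: 0.0145
grasp_force: 59.9
```

{"op": "carry_out", "data": {
  "increments": [1, 0, 0, 0, 0.175, 1, 0, 0, 0, 0.175, 1, 0, 0, 0, 0.175, 1, 0, 0, 0, 0.175, 1, 0, 0, 0, 0.175]
}}

```text
clock: 63.22
eef_pos: [0.6139, -0.1156, 0.0667]
tool_rot: [0.825, 0.565, 0.0, 0.001]
ft_force: [-2.1, 0.1, 7.5]
grip_width: 0.0147
grasp_force: 60.0
```

{"op": "carry_out", "data": {
  "increments": [1, 0, 0, 0, 0.175, 1, 0, 0, 0, 0.175, 1, 0, 0, 0, 0.175, 1, 0, 0, 0, 0.142, 1, 0, 0, 0, 0]
}}

```text
clock: 63.85
eef_pos: [0.6137, -0.1155, 0.0667]
tool_rot: [0.964, 0.266, 0.0, 0.0]
ft_force: [-1.9, 0.5, 7.6]
grip_width: 0.0144
grasp_force: 60.1
```

{"op": "carry_out", "data": {
  "increments": [1, 0, 0, 0, 0, 1, 0, 0, 0, 0, 4, 0, 0, 0, 0, 4, 0, 0, 0, 0, 4, 0, 0, 0, 0]
}}

```text
clock: 64.47
eef_pos: [0.6134, -0.1154, 0.0649]
tool_rot: [0.964, 0.267, -0.0, -0.0]
ft_force: [-0.3, 0.3, -0.2]
grip_width: 0.0403
grasp_force: 0.0
```

{"op": "carry_out", "data": {
  "increments": [5, 0, 0, -2, 0, 5, 0, 0, -4, 0, 6, 0, 0, -5, 0, 8.5, 0, 0, -5, 0, 8.5, 0, 0, 0, 0]
}}

```text
clock: 65.1
eef_pos: [0.6164, -0.1159, 0.2309]
tool_rot: [0.964, 0.267, 0.005, 0.002]
ft_force: [0.4, -0.5, 0.0]
grip_width: 0.085
grasp_force: 0.0
```

Run:
```python
from meas import *
state()
c=bot.camera("wrist"); dial(c,(.6136,-.1151)); cv2.imwrite("pics/w5.png",c["pixels"])
s=bot.camera("side"); boxes(s,"spent",.018,.032); cv2.imwrite("pics/s5.png",s["pixels"][120:340,150:450])
```

```text
t 65.1 tcp [ 616.4 -115.9  230.9] psi -59.1 j6 [-0.19  2.42] F [ 0.4 -0.5  0. ] w 85.0 g 0.0
bar ctr [ 614.4 -114.8] [69.  15.5] dir -149.0
tab 158 [655.9 -90.1  51. ] ang 30.8 r 48.4
ptr 177 [ 629.4 -106.5   87.8] ang 29.0 r 17.2
off 854 [637.1 -89.6  46.2] ang 47.9 r 33.9
spent 0.84 [419.5 229. ] [90.9 63. ] 5.083843231201172 22.41769453854253 318
```

View pics/w5.png

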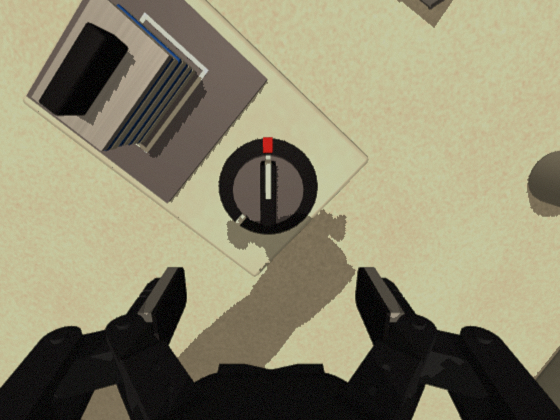

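View pics/s5.png

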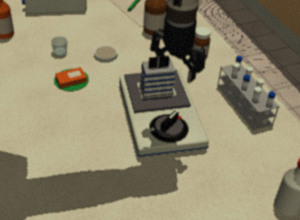

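The wrist view shows the pointer at (268,160) in line with the red tab at (268,146), and the plate and pile are undisturbed. The side crop shows the orange case on the mat. Handing in.

```bash
python3 -c "
from h import *
print(bot.job_done())"
```

```text
the job is handed in; nothing more can be done
None
```

The job is handed in, with no verdict returned; at the last camera checks the orange case was on the mat, the four blue cases and the plate were piled square in the outline, the dial was at the red tab, and I never touched the dish or beaker.

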